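# Gauge the bore of the sign-pole stand with the telescoping gauge

### The arm

A 7-joint arm with a two-finger parallel gripper is mounted at the origin on the work surface. World frame = base frame: x ahead of the robot, y to its left, z up, the work surface at z = 0. Lengths are in m, angles in rad, forces in N, time in s.
With the tool pointing down it reaches from about 0.425 to 0.875 m from the base axis. Payload 4.7 kg.
Tool frame: the origin (TCP) lies midway between the tips of the shut fingers; the grasp point (between the pads) lies 19 mm behind it; z points along the fingers, y is the direction in which the jaws open and shut (so a half turn about z gives the same grasp; the last joint's range is limited). The gripper opens to 87 mm and grips with 3 to 60 N. Pads are 19 mm wide; open, the fingers measure 117 mm over their backs; the gripper's body (75 mm by 190 mm) begins 51 mm behind the grasp point.
Start: joints at [-1.237, 0.321, -0.07, 1.45, 0.023, 1.371, -0.057], TCP at [0.204, 0.617, 0.223] pointing down, gripper open.
Joint ranges: [-2.86, 2.86], [-0.3, 2.09], [-1.38, 1.24], [0.06, 2.45], [-1.56, 4.7], [0.09, 2.05], [-2.69, 2.69]. Speed limits (rad/s): [2.57, 2.57, 3.14, 3.14, 3.14, 3.14, 3.14].

### API

Orientations are given as a rotation vector (axis times angle).
In Python, from bench import * gives the robot as it stands. The module is installed in compiled form; this text tells all that it offers.
- The arm moves only by the tool play_rows, never from a script. Its argument "series" is one flat list of numbers, 7 for each row, row after row: the opening in per cent of the stroke, from 0 (shut) to 100 (fully open), then the shift along the tool's x, y, z in m, then the turn, a rotation vector about the tool's x, y, z in degrees. In form: [fingers, tx, ty, tz, rx, ry, rz, fingers, tx, ty, tz, rx, ry, rz, ...]. A call has 1 to 10 rows; each row is the pose to reach, as a shift and turn from the pose commanded when the call began, along the tool's axes at that moment; what a row does not reach only later rows make up. A row lasts 1/12 s, in which the tool goes at most 41.7 mm and 7.16 degrees, less where a joint would pass 70% of its speed; a pose out of reach is approached as far as the arm can. A call with a gripper value outside its range is refused whole. The fingers move at their own pace and stop on an object; "force" is the grip in N (left out, the last holds). Time passes only in rows, so rows that repeat a pose let the fingers close. It gives the time, the measured TCP pose, the force and the opening at its end, in the units of the state.
- get_state(): the state, without advancing time (a new reading comes with each control period).
- get_image(name): name is "scene" or "top" or "wrist"; returns a dict with "frame" (384x512x3 uint8, red, green, blue), "fx", "fy", "cx", "cy" (pixels), "R" (3x3) and "t" (3): a world point X has camera coordinates R X + t. Camera axes: x right, y down, z forward; pixel columns grow to the right and rows downward; lengths in m; the calibration is good to about 2 mm. A picture is of the moment at which its call begins. There is no depth.
- close_job(): hands the job in, once; it reports no verdict.
The state is a dict: "time": time; "joint_positions": joint angles; "qd": joint speeds; "joint_torque": joint torques, N m; "position": TCP position; "tool_rot": TCP orientation; "ft_force": force on the tool from outside, world axes, zero at the start; "torque": the same for the moment, N m; "grip_width": opening from 0.0 (shut) to 1.0 (fully open).
Only numpy, scipy, OpenCV 4.12 (cv2) and the standard library are available. Lean on these libraries where they do the work, as an engineer would, in place of code of your own. Each camera call takes 0.05 s, during which the arm holds its last target.

### The job

We need the bore of the sign-pole stand's socket tube so that the right sleeve can be chosen. Take the larger telescoping gauge from the rack, lower it gently upright into the tube until its head stands on the socket floor, slacken the knob on its top so that the plungers spring out against the wall, tighten the knob fully again down there, then draw the gauge out and hang it back, by its collar, in a slot of the rack, still locked at the size of the bore. Bear down only lightly on it, and leave the stand, the smaller gauge and the other things where they are.

Things in the scene. Friction and masses are not known exactly. Their poses are not given: they have to be found in the camera images.
- gauge: Larger of the two T-shaped telescoping bore gauges, steel, 151 mm tall, 190 g, hanging upright in a rack slot. Origin: middle of the underside of its head; z up the handle, x along the head. Head: level tube 10 mm in diameter, 32 mm long, at the bottom. Above it: stem 8 mm in diameter, collar 20 mm in diameter, 3 mm thick, 88 mm up, grip 12 mm in diameter from 91 to 128 mm, then the lock knob.
- gauge_foot (a point): Point on the gauge: middle of the underside of its head (the gauge's origin).
- gauge_collar (a point): Point on the gauge: centre of the collar's underside, 88 mm above the gauge's origin; lies on the rack's shelf when the gauge hangs.
- gauge_knob (a point): Centre of the lock knob on top of the gauge, 140 mm above its origin: knurled upright cylinder 18 mm in diameter, 22 mm tall (129 to 151 mm up). It can be gripped at any yaw and the gauge carried by it. If nothing stops the head from turning, the whole gauge turns with the knob and the lock does not change.
- lock_knob (a joint): Turn of the lock knob on the gauge, rad: 0 = tight (stop), 1.4 = slack (stop). Anticlockwise from above slackens it and grows. Plungers are held below about 0.3, free above about 0.6. Takes about 0.03 N m; stays as left. With the plungers in, bear the head down on the socket floor with 6 to 12 N (never over 28 N) so that only the knob turns; plungers that are out grip the wall and hold it too.
- tip_a (a point): Outer end of the plunger on the +x side of the gauge's head. Two plungers, 7 mm in diameter with domed ends, slide out of the head's ends up to 11 mm each, pushed by springs of about 2 N; they start drawn in and locked. Span = distance tip_a to tip_b: 32 to 38 mm at the start, 54 mm fully out.
- tip_b (a point): Outer end of the plunger on the -x side of the gauge's head. If the head stands beside the bore's centre line the span comes out short (41 mm when 4.6 mm off), and pressed on the floor it cannot shift: ease the load off, a few mm at most, once the plungers are out and rock it slightly, then they find the full diameter.
- stand: Sign-pole stand: loose dark steel foot plate 220 x 220 mm, 6 mm thick, with an upright socket tube in its middle, 48.6 mm outside, 42 mm inside diameter, 90 mm tall, closed below by the plate; 2.6 to 3.8 kg. A backed-out clamp screw sticks out 40 mm on the tube's +y side, 66 mm up. Origin: middle of the plate's underside, z up. Must stay within 20 mm of where it is.
- socket_floor (a point): Centre of the socket's floor, 6 mm above the stand's underside.
- socket_mouth (a point): Centre of the socket tube's upper rim, 96 mm above the stand's underside.
- rack: Fixed bench rack, 180 mm wide along its y: wooden base and end cheeks carry a slotted steel shelf strip, 6 mm thick, its top 118 mm above the table. Three slots 13 mm wide, 43 mm long, open at the strip's front edge (the rack's -x side). Origin: on the table under the rack, z up; -x is the open front, towards the robot.
- slot0 (a point): Hanging place in the slot on the rack's -y side: on the slot's centre line, at the shelf's top face, 29 mm behind the strip's front edge and 14 mm in front of the slot's closed end. A gauge hung here has its collar on the shelf and its stem through the slot.
- slot1 (a point): Hanging place in the middle slot, 60 mm from slot0 along the rack's +y (empty at the start).
- slot2 (a point): Hanging place in the slot on the rack's +y side, 120 mm from slot0.
- small_gauge: Bystander: the smaller gauge, same shape, head only 16 mm long with 20 mm span, knob 14 mm in diameter, 127 mm tall; hangs in the other outer slot (slot0 or slot2). Origin: middle of the underside of its head.
- sleeve: Bystander: loose black plastic sleeve (ring), 41 mm outside, 33 mm inside diameter, 45 mm tall, standing on the table. Origin: centre of its underside.
- sprayer: Bystander: spray bottle with white head, 74 mm in diameter, 193 mm tall. Origin: centre of its underside.
- awl: Bystander: wooden-handled awl lying on the table, 170 mm long, 26 mm thick. Origin: under the middle, its x towards the point.

How it is judged:
By the outcome, as a careful person would: the job done as asked, in the order asked, and still so for the second after the job is handed in, with the robot touching nothing.
It also fails if it takes over 72 s, if anything falls off the work surface, if the arm or the gripper's body presses on something with over 40 N, if the wrist force passes 120 N, or if a joint passes its speed limit or range.

## Working session

There is one attempt and no reset: what is moved stays moved. The work goes in short steps, Python scripts to look and compute and a tool call to move; the robot and the scene stay as the last step left them, time stands still between calls to the robot, and variables do not carry over. Pictures are saved under pics/ and viewed, and the job is handed in when it is done.

Besides the shell and the picture viewer there is one more tool, called after "Request:" as name(argument=value, ...) on one line, values as JSON. play_rows: Moves the arm, as the interface text tells. Its arguments: {"type":"object","properties":{"series":{"type":"array"},"force":{"type":"number"}},"required":["series"]}

```bash
mkdir -p pics
cat > h.py <<'E'
from bench import *
import numpy as np, cv2
from scipy.spatial.transform import Rotation as Ro
def shot(n,f,crop=None,s=1):
    d=get_image(n); im=cv2.cvtColor(d["frame"],cv2.COLOR_RGB2BGR)
    np.savez('pics/'+f+'.npz',**{k:np.array(v) for k,v in d.items()})
    if crop: x0,y0,x1,y1=crop; im=im[y0:y1,x0:x1]
    if s!=1: im=cv2.resize(im,None,fx=s,fy=s,interpolation=cv2.INTER_CUBIC)
    cv2.imwrite('pics/'+f+'.png',im); return d
def ray(d,u,v):
    R=np.array(d["R"]);t=np.array(d["t"])
    c=-R.T@t; r=R.T@np.array([(u-d["cx"])/d["fx"],(v-d["cy"])/d["fy"],1]); return c,r/np.linalg.norm(r)
def onz(d,u,v,z):
    c,r=ray(d,u,v); return c+r*(z-c[2])/r[2]
def proj(d,X):
    p=np.array(d["R"])@np.array(X)+np.array(d["t"]); return d["fx"]*p[0]/p[2]+d["cx"],d["fy"]*p[1]/p[2]+d["cy"]
def tri(a,b):
    (c1,r1),(c2,r2)=a,b
    A=np.stack([r1,-r2],1); s=np.linalg.lstsq(A,c2-c1,rcond=None)[0]
    p,q=c1+r1*s[0],c2+r2*s[1]; return (p+q)/2,np.linalg.norm(p-q)
def load(f): 
    z=np.load('pics/'+f+'.npz'); return {k:z[k] for k in z.files}
E
python3 - <<'E'
from h import *
np.set_printoptions(precision=4,suppress=True)
for n in ["scene","top","wrist"]:
    d=shot(n,n+'0',s=1.5); print(n,-np.array(d["R"]).T@np.array(d["t"]),d["fx"],d["cx"],d["cy"]); 
s=get_state(); print(s)
E
```

```text
scene [1.181  0.4887 0.5913] 355.4007340927292 252.79393780073883 192.33357942126784
top [0.3544 0.0499 1.1514] 379.84302069588193 268.2094793161699 196.42034780664676
wrist [0.1335 0.6408 0.3854] 318.36694729067824 253.71013713936534 197.95690152458303
{'time': 0.15, 'joint_positions': array([-1.2369,  0.3216, -0.0701,  1.4514,  0.0226,  1.3708, -0.0569]), 'qd': array([-0.0017, -0.0018, -0.0014, -0.0028, -0.0002,  0.0005, -0.0005]), 'joint_torque': array([  0.    , -49.1794,  -0.4045, -31.2879,  -0.0639,   0.0404,
         0.0001]), 'position': array([0.2042, 0.6166, 0.2217]), 'tool_rot': array([-0.5001, -3.1014,  0.0023]), 'ft_force': array([-0.0114,  0.3437,  0.3039]), 'torque': array([ 0.0218, -0.0467, -0.0258]), 'grip_width': 1.0005826333038763}
```

View pics/scene0.png

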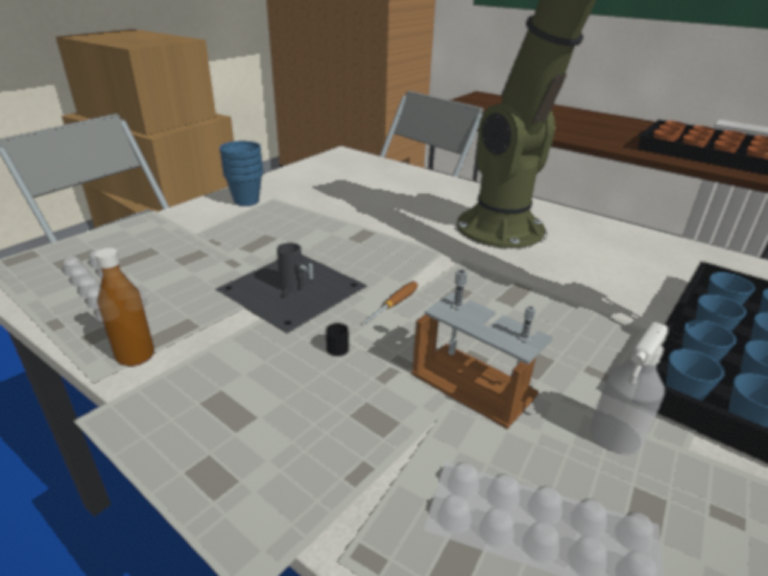

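View pics/top0.png

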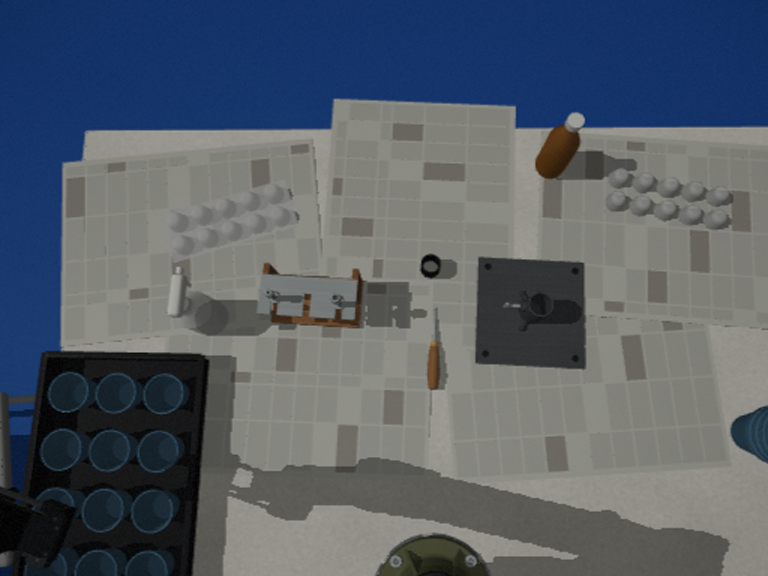

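View pics/wrist0.png

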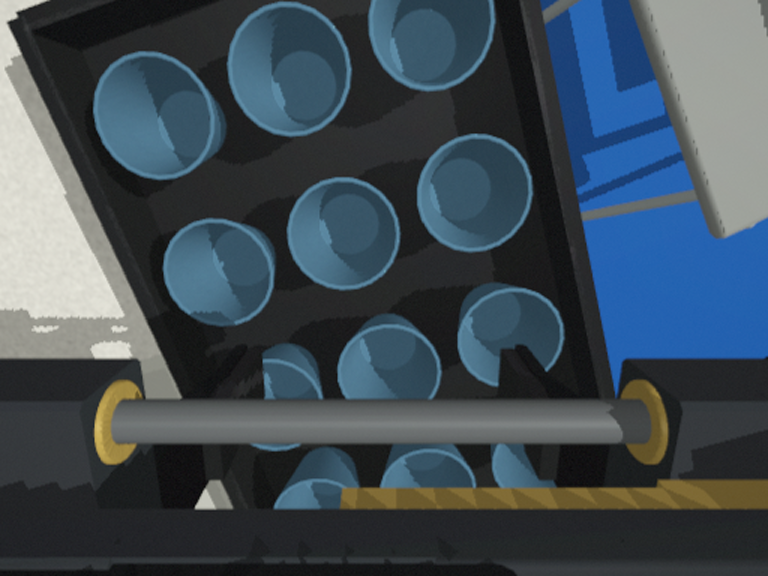

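The scene view shows the rack at about (480,350) with gauges at (460,285) and (528,322), the stand at (290,270), the sleeve at (338,340) and the awl beside it. In the top view the rack is at (312,300) and the tube at (540,303). I'll zoom in to tell the two gauges apart.

Run:
```python
from h import *
shot("scene","s1",(260,165,390,295),5.5)
shot("top","t1",(160,160,400,260),3.3)
```

```text
(no output)
```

View pics/s1.png

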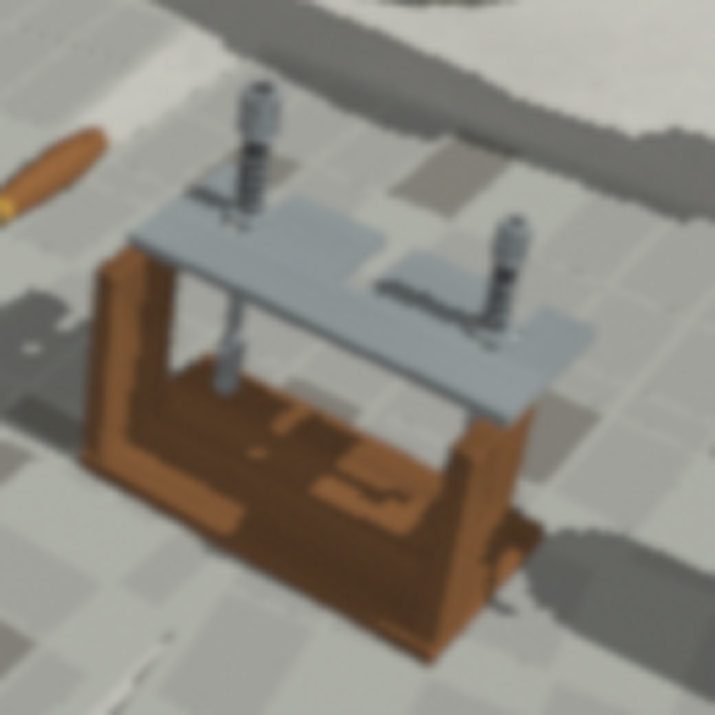

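View pics/t1.png

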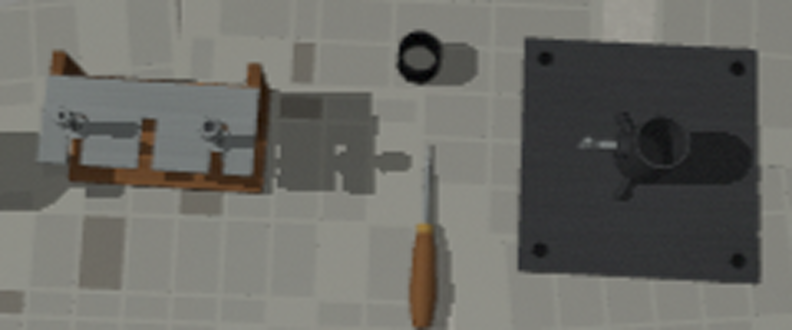

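Run:
```python
from h import *
np.set_printoptions(precision=4,suppress=True)
s=load('s1');t=load('t1')
S=lambda x,y:(x/5.5+260-.4,y/5.5+165-.4)
T=lambda x,y:(x/3.3+160-.35,y/3.3+160-.35)
print('knob top',tri(ray(s,*S(263,93)),ray(t,*T(208,130))), onz(s,*S(260,110),.170))
print('small knob',tri(ray(s,*S(515,235)),ray(t,*T(67,122))), onz(s,*S(512,240),.150))
print('shelf corners top', [onz(t,*T(*p),.118) for p in [(46,76),(262,90),(252,175),(38,160)]])
print('shelf corners scene', [onz(s,*S(*p),.118) for p in [(133,240),(507,415),(595,325),(205,180)]])
print('mouth top',onz(t,*T(662,141),.096))
print('bolts',[onz(t,*T(*p),.006) for p in [(545,59),(738,68),(738,261),(540,250)]], 'screw end', onz(t,*T(583,143),.072))
print('corners',[onz(t,*T(*p),.006) for p in [(527,39),(757,51),(760,282),(519,269)]])
print('sleeve',onz(t,*T(420,55),.045))
```

```text
knob top (array([0.5367, 0.1731, 0.1776]), np.float64(0.000975758356092255)) [0.5382 0.1728 0.17  ]
small knob (array([0.5461, 0.2905, 0.1616]), np.float64(0.0025265920468695584)) [0.5322 0.2867 0.15  ]
shelf corners top [array([0.5948, 0.3192, 0.118 ]), array([0.5817, 0.1361, 0.118 ]), array([0.5093, 0.1437, 0.118 ]), array([0.5228, 0.3228, 0.118 ])]
shelf corners scene [array([0.5872, 0.1452, 0.118 ]), array([0.5958, 0.3183, 0.118 ]), array([0.5207, 0.3231, 0.118 ]), array([0.5276, 0.1449, 0.118 ])]
mouth top [ 0.5402 -0.2042  0.096 ]
bolts [array([ 0.6348, -0.1201,  0.006 ]), array([ 0.6251, -0.3005,  0.006 ]), array([ 0.4449, -0.2894,  0.006 ]), array([ 0.4557, -0.1098,  0.006 ])] screw end [ 0.543 -0.141  0.072]
corners [array([ 0.6542, -0.1038,  0.006 ]), array([ 0.6414, -0.3193,  0.006 ]), array([ 0.4258, -0.3081,  0.006 ]), array([ 0.4385, -0.0901,  0.006 ])]
sleeve [ 0.6295 -0.001   0.045 ]
```

```bash
cat >> h.py <<'E'
def mv(p,yaw=None):
    "tool shift + rz deg (tilt too) to reach world p with jaws (tool y) at azimuth yaw deg"
    s=get_state(); R=Ro.from_rotvec(s["tool_rot"]).as_matrix()
    d=R.T@(np.array(p)-s["position"])
    az=np.degrees(np.arctan2(R[1,1],R[0,1]))
    out=[d]
    if yaw is not None:
        a=np.radians(yaw); Y=np.array([np.cos(a),np.sin(a),0]);Z=np.array([0,0,-1]);X=np.cross(Y,Z)
        out.append(Ro.from_matrix(R.T@np.stack([X,Y,Z],1)).as_rotvec(degrees=True))
    print('from',s["position"].round(4),'az',az.round(1),'shift mm',(d*1000).round(1),'rot',out[1].round(2) if len(out)>1 else '', 'q7',s["joint_positions"][6].round(2),'F',s["ft_force"].round(2),'t',s["time"])
def st():
    s=get_state(); R=Ro.from_rotvec(s["tool_rot"]).as_matrix()
    print('pos',s["position"].round(4),'az',np.degrees(np.arctan2(R[1,1],R[0,1])).round(2),'tilt',(R[:2,2]).round(4),'F',s["ft_force"].round(2),'M',s["torque"].round(3),'g',round(s["grip_width"],3),'t',round(s["time"],2),'q',s["joint_positions"].round(2))
E
python3 -c "
from h import *
mv([.47,.17,.33],-4.1)"
```

```text
from [0.2043 0.6168 0.2221] az 71.7 shift mm [-392.7 -340.7 -107.6] rot [-4.000e-02  3.000e-02  7.578e+01] q7 -0.06 F [0.41 0.65 0.6 ] t 0.25
```

Request:
play_rows(series=[100,0,0,-0.04,0,0,7,100,0,0,-0.08,0,0,14,100,-0.03,-0.026,-0.108,0,0,21,100,-0.06,-0.052,-0.108,0,0,28,100,-0.09,-0.078,-0.108,0,0,35,100,-0.12,-0.104,-0.108,0,0,42,100,-0.15,-0.13,-0.108,0,0,49,100,-0.18,-0.156,-0.108,0,0,56,100,-0.21,-0.182,-0.108,0,0,63,100,-0.24,-0.208,-0.108,0,0,70])

```text
time: 1.08
position: [0.3674, 0.3422, 0.3307]
tool_rot: [-2.195, -2.247, -0.001]
ft_force: [1.2, 0.3, 0.8]
grip_width: 0.999
```

```bash
python3 -c "
from h import *
mv([.47,.17,.33],-4.1)"
```

```text
from [0.3674 0.3422 0.3307] az 1.3 shift mm [-174.6   98.5    0.6] rot [ 0.01 -0.03  5.44] q7 -0.79 F [1.24 0.28 0.77] t 1.0833
```

Request:
play_rows(series=[100,-0.035,0.02,0,0,0,3,100,-0.07,0.04,0,0,0,5.4,100,-0.105,0.06,0,0,0,5.4,100,-0.14,0.08,0,0,0,5.4,100,-0.175,0.0985,0,0,0,5.4,100,-0.175,0.0985,0,0,0,5.4,100,-0.175,0.0985,0,0,0,5.4])

```text
time: 1.67
position: [0.4714, 0.1694, 0.3308]
tool_rot: [-2.299, -2.141, -0.001]
ft_force: [-1.1, 0.7, -0.5]
grip_width: 0.998
```

```bash
python3 -c "
from h import *
st(); shot('wrist','w1',None,1.5);shot('scene','s2',(230,130,400,300),4)"
```

```text
pos [0.4714 0.1694 0.3308] az -4.08 tilt [0.0004 0.0004] F [-1.09  0.74 -0.49] M [ 0.025  0.102 -0.004] g 0.998 t 1.67 q [-0.83 -0.05  0.42  1.65  0.02  1.54 -0.48]
```

View pics/w1.png

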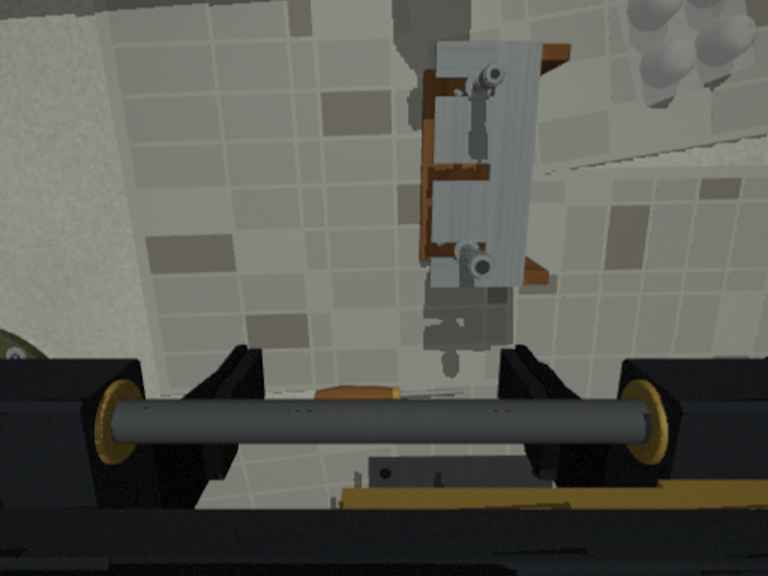

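The wrist view shows the large gauge's knob top at (482,267), the small gauge's at (492,74) and the open middle slot at y≈172, all in 1.5x pixels.

Run:
```python
from h import *
np.set_printoptions(precision=4,suppress=True)
w=load('w1');W=lambda x,y:(x/1.5-.2,y/1.5-.2)
s=load('s1');S=lambda x,y:(x/5.5+260-.4,y/5.5+165-.4)
print('top plane',onz(w,*W(482,267),.181),'tri',tri(ray(w,*W(482,267)),ray(s,*S(263,90))))
print('small',onz(w,*W(492,74),.157))
P=[onz(w,*W(*p),.118)[:2] for p in [(437,42),(542,42),(524,286),(431,286)]]
print('shelf',P); print('mean',np.mean(P,0))
print('slot1 end',onz(w,*W(490,172),.118),'slot1 mouth',onz(w,*W(432,172),.118))
print('edges slot1', onz(w,*W(440,163),.118),onz(w,*W(440,180),.118),'slot2 lower edges',onz(w,*W(440,77),.118),onz(w,*W(440,96),.118),'slot0',onz(w,*W(440,241),.118),onz(w,*W(440,258),.118))
```

```text
top plane [0.5404 0.1718 0.181 ] tri (array([0.54  , 0.1729, 0.1811]), np.float64(0.0020978352403318704))
small [0.5532 0.2939 0.157 ]
shelf [array([0.5231, 0.3233]), array([0.5977, 0.3181]), array([0.587, 0.139]), array([0.5114, 0.1443])]
mean [0.5548 0.2312]
slot1 end [0.5601 0.231  0.118 ] slot1 mouth [0.5159 0.2341 0.118 ]
edges slot1 [0.5222 0.2402 0.118 ] [0.5218 0.2277 0.118 ] slot2 lower edges [0.5244 0.3003 0.118 ] [0.5239 0.2875 0.118 ] slot0 [0.5201 0.1807 0.118 ] [0.5196 0.167  0.118 ]
```

View pics/s2.png

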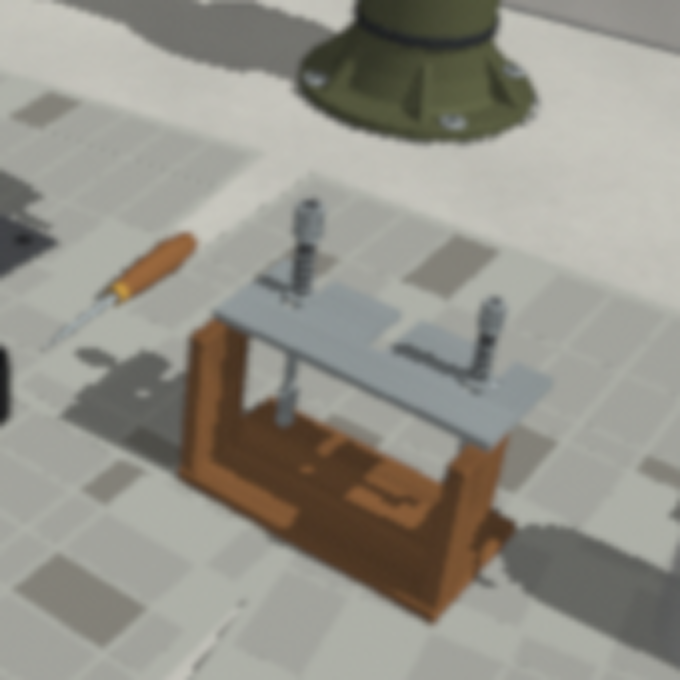

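```bash
python3 -c "
from h import *
mv([.540,.1723,.151],-4.1)"
```

```text
from [0.4699 0.173  0.3305] az -3.7 shift mm [  3.6  70.1 179.4] rot [-0.03 -0.04  0.43] q7 -0.48 F [0.24 0.68 1.11] t 1.7667
```

Request:
play_rows(series=[100,0.002,0.035,0.03,0,0,0,100,0.002,0.07,0.06,0,0,0,100,0.002,0.07,0.09,0,0,0,100,0.002,0.07,0.09,0,0,0,100,0.002,0.07,0.09,0,0,0])

```text
time: 2.18
position: [0.5384, 0.171, 0.2386]
tool_rot: [-2.288, -2.15, 0.008]
ft_force: [-0.1, 0.7, 0.8]
grip_width: 1.002
```

```bash
python3 -c "
from h import *
mv([.540,.1723,.151],-4.1);st();shot('wrist','w2',None,1.5);mv([.540,.1723,.151],-4.1)"
```

```text
from [0.5384 0.171  0.2386] az -3.6 shift mm [ 1.6  1.9 87.6] rot [-0.27  0.14  0.53] q7 -0.36 F [-0.12  0.66  0.82] t 2.1833
pos [0.5384 0.171  0.2386] az -3.57 tilt [-0.0049 -0.002 ] F [-0.12  0.66  0.82] M [-0.085  0.036 -0.052] g 1.002 t 2.18 q [-0.78  0.14  0.48  1.66 -0.06  1.37 -0.36]
from [0.5395 0.1713 0.2409] az -3.6 shift mm [ 1.   0.5 89.9] rot [-0.06 -0.    0.53] q7 -0.36 F [0.4  0.5  1.37] t 2.2333
```

View pics/w2.png

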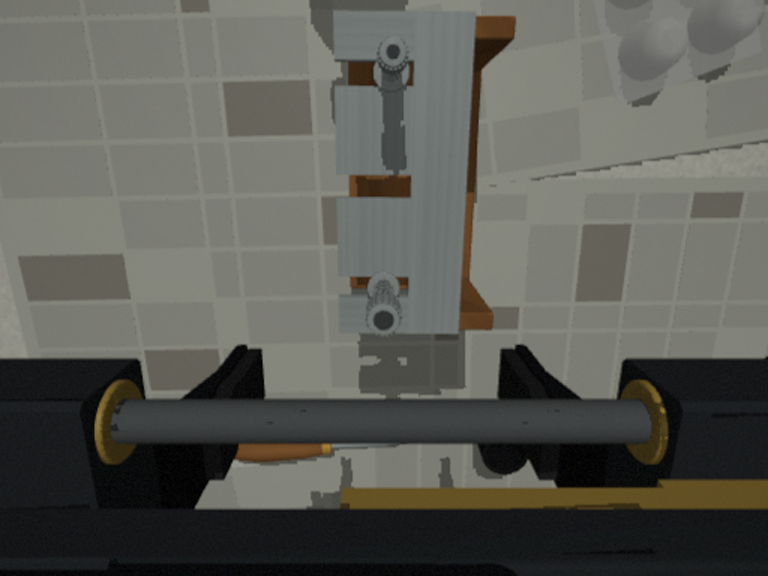

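```bash
python3 -c "
from h import *
w=load('w2');W=lambda x,y:(x/1.5-.2,y/1.5-.2)
p=onz(w,*W(382.5,319),.181);print(p)
s=load('s1');S=lambda x,y:(x/5.5+260-.4,y/5.5+165-.4)
print(tri(ray(w,*W(382.5,319)),ray(s,*S(263,90))))
mv([p[0],p[1],.151],-4.1)"
```

```text
[0.53963174 0.17216061 0.181     ]
(array([0.53942858, 0.17288183, 0.18074485]), np.float64(0.0015827639649977257))
from [0.5395 0.1713 0.2409] az -3.6 shift mm [ 0.8  0.2 89.9] rot [-0.06 -0.    0.53] q7 -0.36 F [0.4  0.5  1.37] t 2.2333
```

Good agreement (0.5396, 0.1723). I'll descend and grip.

Request:
play_rows(series=[100,0.001,0,0.03,0,0,0.5,100,0.001,0,0.06,0,0,0.5,100,0.001,0,0.08,0,0,0.5,100,0.001,0,0.09,0,0,0.5,100,0.001,0,0.09,0,0,0.5,40,0.001,0,0.09,0,0,0.5,20,0.001,0,0.09,0,0,0.5,0,0.001,0,0.09,0,0,0.5,0,0.001,0,0.09,0,0,0.5,0,0.001,0,0.09,0,0,0.5], force=15)

```text
time: 3.07
position: [0.541, 0.1708, 0.1516]
tool_rot: [2.302, 2.138, 0.003]
ft_force: [0.1, -0.2, 0.0]
grip_width: 0.703
```

```bash
python3 -c "
from h import *
st();shot('wrist','w3',None,1.5);st()"
```

```text
pos [0.541  0.1708 0.1516] az -4.22 tilt [0.0015 0.0009] F [ 0.14 -0.17  0.  ] M [-0.05   0.044 -0.032] g 0.703 t 3.07 q [-0.77  0.2   0.47  1.77 -0.1   1.19 -0.34]
pos [0.5408 0.1707 0.1513] az -4.22 tilt [0.001  0.0006] F [ 0.76 -0.18  0.44] M [-0.071  0.085  0.008] g 0.665 t 3.12 q [-0.77  0.2   0.47  1.77 -0.1   1.19 -0.34]
```

View pics/w3.png

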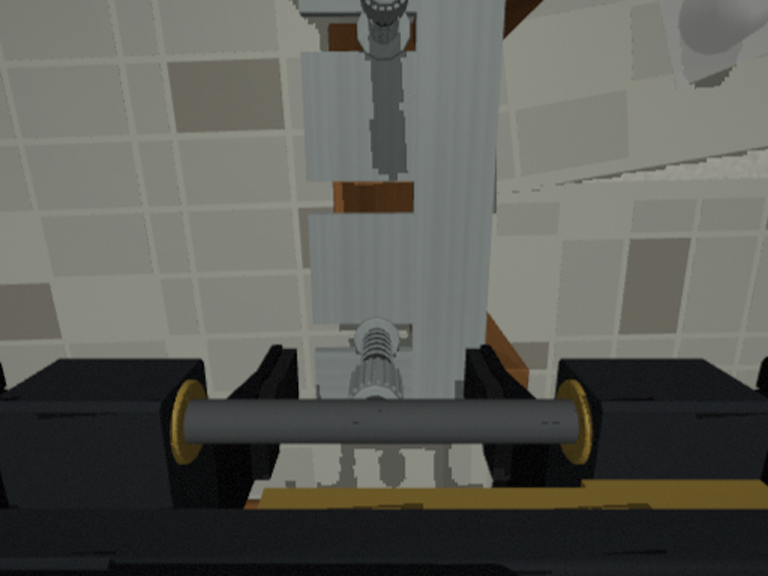

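Request:
play_rows(series=[40,0.001,-0.002,0,0,0,0,10,0.001,-0.002,0,0,0,0,10,0.001,-0.002,0,0,0,0,10,0.001,-0.002,0,0,0,0,10,0.001,-0.002,0,0,0,0,10,0.001,-0.002,0,0,0,0])

```text
time: 3.62
position: [0.5386, 0.1717, 0.1505]
tool_rot: [2.302, 2.138, 0.0]
ft_force: [-0.6, -0.2, 0.8]
grip_width: 0.206
```

```bash
python3 -c "
from h import *
st();shot('wrist','w4',None,1.5);st()"
```

```text
pos [0.5386 0.1717 0.1505] az -4.22 tilt [ 0.0001 -0.    ] F [-0.62 -0.21  0.84] M [-0.058  0.169 -0.035] g 0.206 t 3.62 q [-0.77  0.2   0.47  1.78 -0.1   1.19 -0.35]
pos [0.5387 0.1717 0.1506] az -4.23 tilt [ 0.0004 -0.    ] F [ 0.49  0.88 -0.25] M [-0.115 -0.071 -0.012] g 0.2 t 3.67 q [-0.77  0.2   0.47  1.78 -0.1   1.19 -0.35]
```

View pics/w4.png

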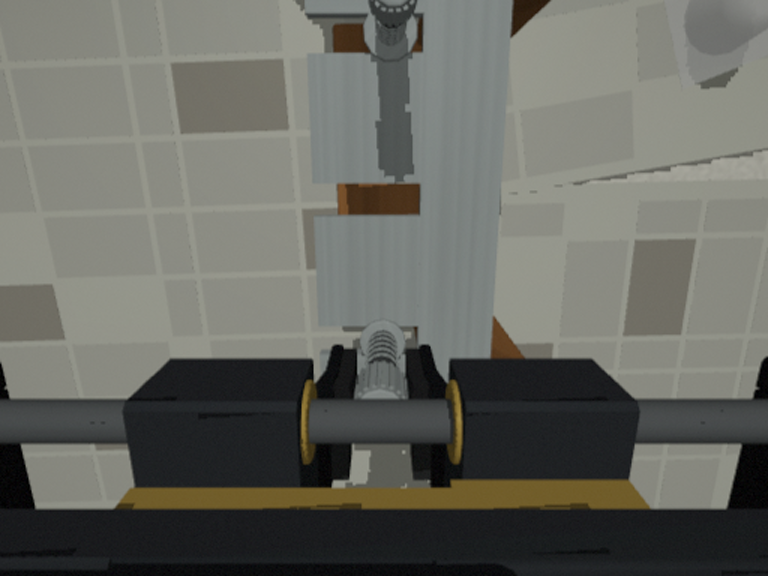

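Gripped, with the opening reading 17.4 mm against an 18 mm knob. I'll lift 7 mm, then slide out along the slot.

Request:
play_rows(series=[10,0,0,0,0,0,0,10,0,0,0,0,0,0,10,0,0,-0.007,0,0,0,10,0,0,-0.007,0,0,0,10,0,-0.01,-0.007,0,0,0,10,0,-0.025,-0.007,0,0,0,10,0,-0.045,-0.007,0,0,0,10,0,-0.065,-0.007,0,0,0,10,0,-0.075,-0.007,0,0,0,10,0,-0.075,-0.007,0,0,0], force=30)

```text
time: 4.5
position: [0.4611, 0.1779, 0.1573]
tool_rot: [-2.298, -2.139, 0.001]
ft_force: [-0.6, 0.1, -2.5]
grip_width: 0.191
```

```bash
python3 -c "
from h import *
st();shot('scene','s3',(230,130,400,300),4);st();mv([.5402,-.2045,.29],-10)"
```

```text
pos [0.4611 0.1779 0.1573] az -4.09 tilt [-0.0019  0.0009] F [-0.55  0.06 -2.49] M [-0.083  0.022 -0.016] g 0.191 t 4.5 q [-0.85  0.03  0.43  1.93 -0.01  1.19 -0.48]
pos [0.4629 0.1777 0.1577] az -4.13 tilt [0.0002 0.001 ] F [-0.03 -0.02 -2.56] M [-0.038 -0.066 -0.007] g 0.196 t 4.55 q [-0.85  0.03  0.44  1.93 -0.01  1.19 -0.48]
from [0.4629 0.1777 0.1577] az -4.1 shift mm [-375.5  104.6 -132.7] rot [ 0.01 -0.06  5.87] q7 -0.48 F [-0.03 -0.02 -2.56] t 4.55
```

View pics/s3.png

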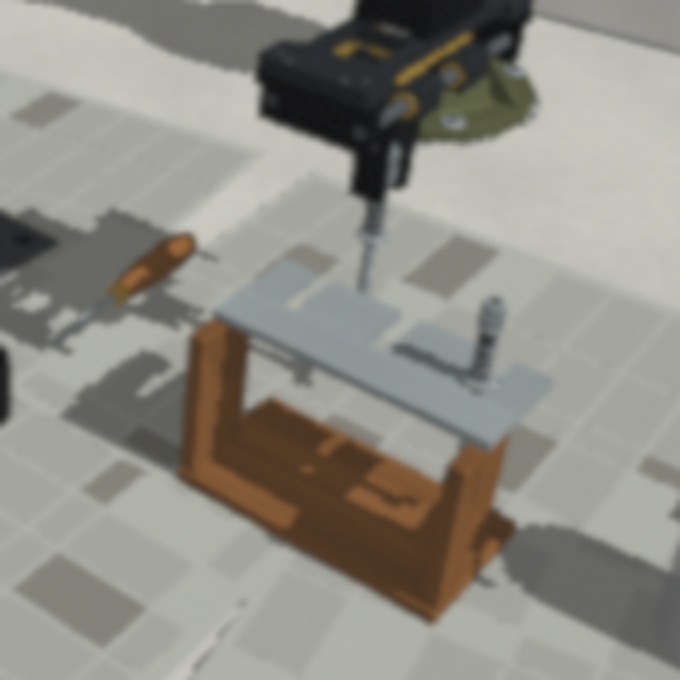

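Request:
play_rows(series=[10,0,0,-0.04,0,0,0,10,0,0,-0.08,0,0,0,10,-0.03,0.01,-0.115,0,0,0,10,-0.068,0.025,-0.132,0,0,0,10,-0.108,0.04,-0.132,0,0,0,10,-0.146,0.055,-0.132,0,0,0,10,-0.184,0.07,-0.132,0,0,0,10,-0.222,0.085,-0.132,0,0,0,10,-0.26,0.1,-0.132,0,0,0,10,-0.295,0.105,-0.132,0,0,0])

```text
time: 5.38
position: [0.5486, -0.1272, 0.2899]
tool_rot: [2.299, 2.136, 0.001]
ft_force: [0.8, 0.3, -1.2]
grip_width: 0.195
```

```bash
python3 -c "
from h import *
st();mv([.5402,-.2045,.29],-4)"
```

```text
pos [ 0.5486 -0.1272  0.2899] az -4.21 tilt [ 0.0024 -0.0019] F [ 0.77  0.3  -1.17] M [-0.071 -0.033  0.02 ] g 0.195 t 5.38 q [-0.52  0.12  0.77  1.59 -0.09  1.46  0.19]
from [ 0.5486 -0.1272  0.2899] az -4.2 shift mm [-77.7  -2.7   0. ] rot [ 0.14  0.1  -0.21] q7 0.19 F [ 0.77  0.3  -1.17] t 5.3833
```

Request:
play_rows(series=[10,-0.03,-0.001,0,0,0,0,10,-0.06,-0.002,0,0,0,0,10,-0.0775,-0.0025,0,0,0,0,10,-0.0775,-0.0025,0,0,0,0,10,-0.0775,-0.0025,0,0,0,0])

```text
time: 5.8
position: [0.5386, -0.2038, 0.2897]
tool_rot: [2.305, 2.133, -0.001]
ft_force: [0.7, -0.3, -2.7]
grip_width: 0.196
```

```bash
python3 -c "
from h import *
st();shot('wrist','w5',None,1.5);shot('scene','s4',(120,100,270,240),5);shot('top','t4',(290,150,430,250),5);st()"
```

```text
pos [ 0.5386 -0.2038  0.2897] az -4.43 tilt [ 0.0004 -0.0012] F [ 0.66 -0.28 -2.72] M [-0.002  0.02  -0.04 ] g 0.196 t 5.8 q [-0.41  0.17  0.83  1.56 -0.12  1.47  0.35]
pos [ 0.5393 -0.2003  0.2894] az -4.09 tilt [0.0001 0.0004] F [ 0.56  1.25 -0.93] M [-0.111  0.09  -0.068] g 0.197 t 5.95 q [-0.42  0.17  0.83  1.56 -0.12  1.47  0.35]
```

View pics/w5.png

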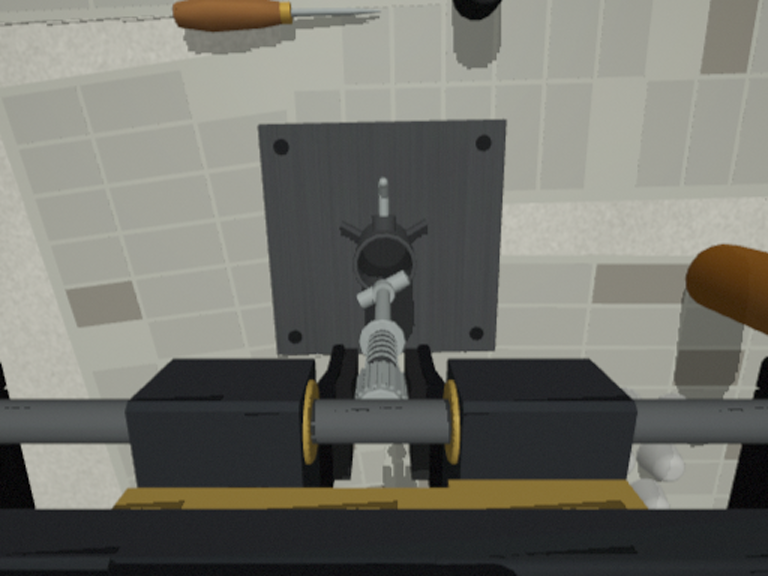

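View pics/s4.png

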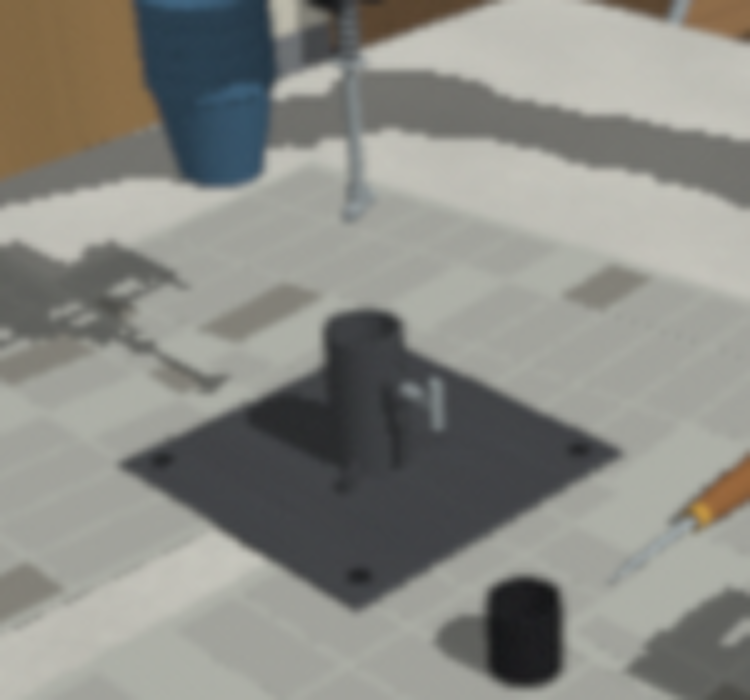

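View pics/t4.png

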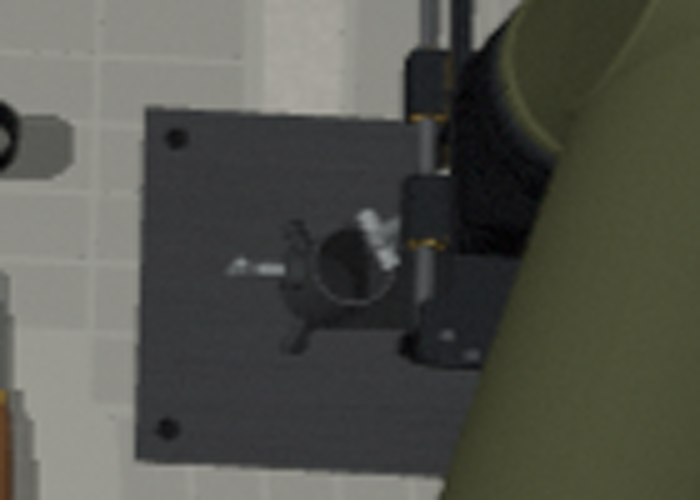

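Run:
```python
from h import *
np.set_printoptions(precision=4,suppress=True)
w=load('w5');W=lambda x,y:(x/1.5-.2,y/1.5-.2)
t=load('t4');T=lambda x,y:(x/5+290-.4,y/5+150-.4)
s=load('s4');S=lambda x,y:(x/5+120-.4,y/5+100-.4)
print('head w',onz(w,*W(383.5,288),.1735),'s',onz(s,*S(355,208),.1735),'t',onz(t,*T(378,239),.1735))
print('head tri ws',tri(ray(w,*W(383.5,288)),ray(s,*S(355,208))),'wt',tri(ray(w,*W(383.5,288)),ray(t,*T(378,239))))
print('collar w',onz(w,*W(382,337),.260-.0))
# rim: enlarge
im=cv2.cvtColor(w["frame"],cv2.COLOR_RGB2BGR)[140:210,215:300]
cv2.imwrite('pics/rim.png',cv2.resize(im,None,fx=8,fy=8,interpolation=cv2.INTER_CUBIC))
print('mouth s',onz(s,*S(366,326),.096),'t',onz(t,*T(355,267),.096))
print('bolts w',np.mean([onz(w,*W(*p),.006) for p in [(281,147),(484,143),(476.5,334),(295,337)]],0))
```

```text
head w [ 0.541  -0.2026  0.1735] s [ 0.5433 -0.1994  0.1735] t [ 0.5397 -0.1991  0.1735]
head tri ws (array([ 0.5407, -0.2028,  0.1717]), np.float64(0.0008015283097796653)) wt (array([ 0.5408, -0.2022,  0.1685]), np.float64(0.003433823156253509))
collar w [ 0.5399 -0.2015  0.26  ]
mouth s [ 0.5394 -0.202   0.096 ] t [ 0.5384 -0.2051  0.096 ]
bolts w [ 0.5424 -0.2056  0.006 ]
```

View pics/rim.png

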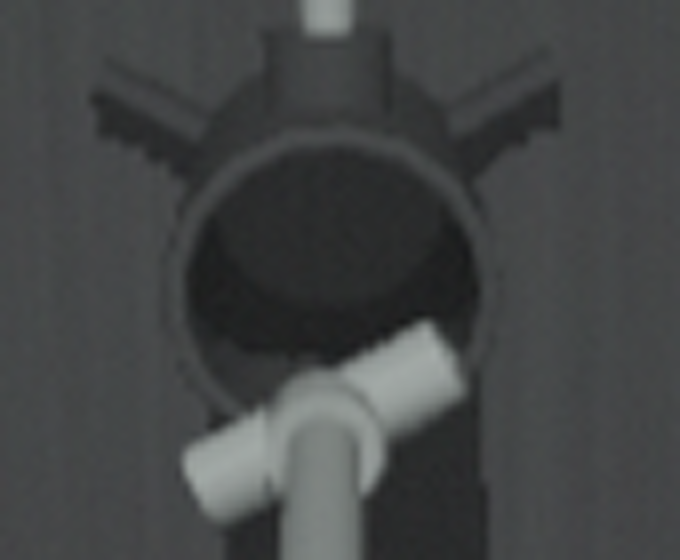

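Run:
```python
from h import *
np.set_printoptions(precision=4,suppress=True)
w=load('w5')
C=lambda x,y:(215+x/8-.44,140+y/8-.44)
for p in [(165,285),(495,285),(330,125),(330,285)]: print(onz(w,*C(*p),.096))
print('head',[onz(w,*C(*p),.1735) for p in [(205,485),(445,357),(325,421)]])
st()
```

```text
[ 0.5183 -0.2018  0.096 ]
[ 0.5653 -0.2054  0.096 ]
[ 0.5435 -0.1807  0.096 ]
[ 0.5418 -0.2036  0.096 ]
head [array([ 0.5264, -0.2095,  0.1735]), array([ 0.5548, -0.1965,  0.1735]), array([ 0.5407, -0.203 ,  0.1735])]
pos [ 0.5393 -0.2003  0.2894] az -4.09 tilt [0.0001 0.0004] F [ 0.56  1.25 -0.93] M [-0.111  0.09  -0.068] g 0.197 t 5.95 q [-0.42  0.17  0.83  1.56 -0.12  1.47  0.35]
```

Request:
play_rows(series=[10,-0.001,0.001,0.02,0,0,0,10,-0.0015,0.0012,0.04,0,0,0,10,-0.0015,0.0012,0.055,0,0,0,10,-0.0015,0.0012,0.06,0,0,0,10,-0.0015,0.0012,0.06,0,0,0])

```text
time: 6.37
position: [0.5393, -0.2017, 0.2283]
tool_rot: [-2.298, -2.139, 0.002]
ft_force: [0.1, 0.1, -2.5]
grip_width: 0.197
```

```bash
python3 -c "
from h import *
st();w=shot('wrist','w6',(205,130,305,230),6);shot('scene','s5',(150,110,230,200),6);st()"
```

```text
pos [ 0.5393 -0.2017  0.2283] az -4.09 tilt [-0.0024  0.0008] F [ 0.11  0.09 -2.54] M [-0.068  0.028  0.001] g 0.197 t 6.37 q [-0.4   0.2   0.82  1.66 -0.15  1.35  0.37]
pos [ 0.5403 -0.2028  0.2303] az -4.14 tilt [ 0.0011 -0.0001] F [-0.23 -0.42 -1.48] M [-0.111  0.096  0.009] g 0.196 t 6.47 q [-0.4   0.2   0.82  1.65 -0.15  1.35  0.37]
```

View pics/w6.png

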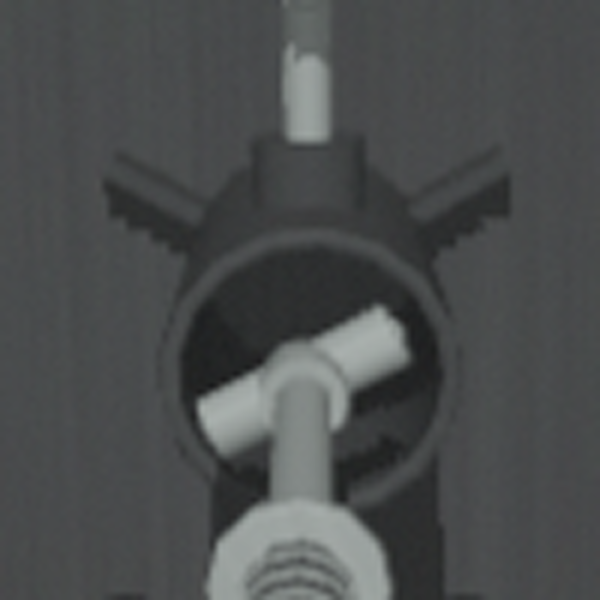

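View pics/s5.png

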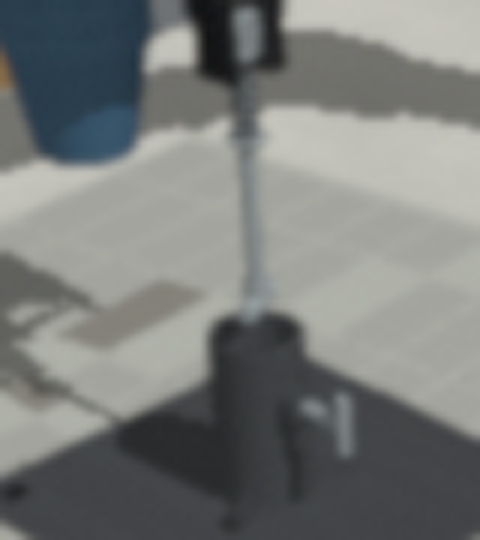

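Run:
```python
from h import *
np.set_printoptions(precision=4,suppress=True)
w=load('w6')
C=lambda x,y:(205+x/6-.42,130+y/6-.42)
for p in [(160,368),(460,368),(310,228),(310,512)]: print(onz(w,*C(*p),.096))
print('head',[onz(w,*C(*p),.1137) for p in [(225,428),(395,338),(306,378)]])
```

```text
[ 0.518  -0.2019  0.096 ]
[ 0.566  -0.2053  0.096 ]
[ 0.5435 -0.181   0.096 ]
[ 0.5403 -0.2279  0.096 ]
head [array([ 0.5287, -0.2075,  0.1137]), array([ 0.5552, -0.1953,  0.1137]), array([ 0.5415, -0.2005,  0.1137])]
```

Request:
play_rows(series=[10,-0.0015,0,0.005,0,0,0,10,-0.0015,0,0.015,0,0,0,10,-0.0015,0,0.025,0,0,0,10,-0.0015,0,0.035,0,0,0,10,-0.0015,0,0.045,0,0,0,10,-0.0015,0,0.045,0,0,0])

```text
time: 6.97
position: [0.5379, -0.2042, 0.1817]
tool_rot: [-2.299, -2.136, 0.004]
ft_force: [-0.1, -0.3, -2.9]
grip_width: 0.195
```

```bash
python3 -c "
from h import *
st();w=shot('wrist','w7',(205,130,305,230),6);st()"
```

```text
pos [ 0.5379 -0.2042  0.1817] az -4.22 tilt [-0.0043  0.0009] F [-0.06 -0.25 -2.9 ] M [-0.043  0.078  0.003] g 0.195 t 6.97 q [-0.39  0.24  0.82  1.72 -0.18  1.27  0.4 ]
pos [ 0.5385 -0.2045  0.1828] az -4.23 tilt [-0.0031  0.0006] F [-0.01 -0.01 -1.7 ] M [-0.056  0.096 -0.016] g 0.192 t 7.02 q [-0.39  0.24  0.82  1.72 -0.18  1.27  0.4 ]
```

View pics/w7.png

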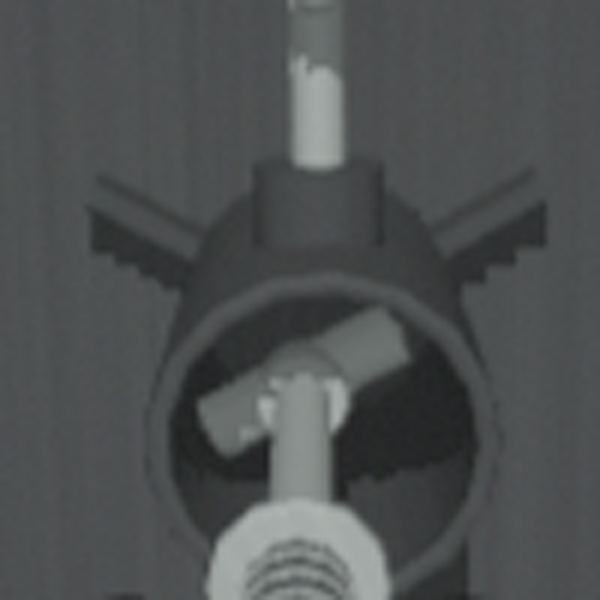

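Run:
```python
from h import *
np.set_printoptions(precision=4,suppress=True)
w=load('w7')
C=lambda x,y:(205+x/6-.42,130+y/6-.42)
for p in [(148,430),(500,430),(325,272),(325,600)]: print(onz(w,*C(*p),.096))
print('head',[onz(w,*C(*p),.067) for p in [(222,432),(396,338),(308,385)]])
print('w6',)
w=load('w6');print([onz(w,*C(*p),.1137) for p in [(225,428),(395,338),(308,385)]])
```

```text
[ 0.5183 -0.2012  0.096 ]
[ 0.5662 -0.2046  0.096 ]
[ 0.5439 -0.181   0.096 ]
[ 0.5407 -0.2276  0.096 ]
head [array([ 0.5265, -0.2106,  0.067 ]), array([ 0.5537, -0.1979,  0.067 ]), array([ 0.5401, -0.2042,  0.067 ])]
w6
[array([ 0.5287, -0.2075,  0.1137]), array([ 0.5552, -0.1953,  0.1137]), array([ 0.5417, -0.2016,  0.1137])]
```

Request:
play_rows(series=[10,0,0.002,0.005,0,0,0,10,0,0.002,0.015,0,0,0,10,0,0.002,0.025,0,0,0,10,0,0.002,0.035,0,0,0,10,0,0.002,0.045,0,0,0,10,0,0.002,0.049,0,0,0,10,0,0.002,0.049,0,0,0])

```text
time: 7.6
position: [0.5405, -0.2047, 0.1339]
tool_rot: [-2.3, -2.137, 0.003]
ft_force: [0.3, -0.6, -2.3]
grip_width: 0.193
```

```bash
python3 -c "
from h import *
st();w=shot('wrist','w8',(205,130,305,230),6);st()"
```

```text
pos [ 0.5405 -0.2047  0.1339] az -4.23 tilt [-0.0027  0.0004] F [ 0.33 -0.61 -2.29] M [-0.047  0.04  -0.028] g 0.193 t 7.6 q [-0.36  0.29  0.8   1.77 -0.22  1.18  0.43]
pos [ 0.541  -0.2049  0.1348] az -4.23 tilt [-0.0013  0.0001] F [-0.55  0.13 -1.08] M [-0.123  0.089 -0.008] g 0.194 t 7.65 q [-0.36  0.29  0.8   1.77 -0.22  1.18  0.43]
```

View pics/w8.png

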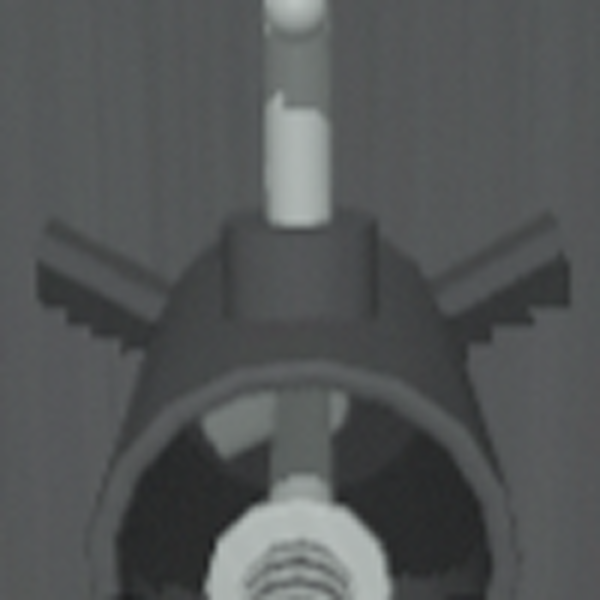

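Request:
play_rows(series=[10,0,0,0.002,0,0,0,10,0,0,0.004,0,0,0,10,0,0,0.005,0,0,0,10,0,0,0.005,0,0,0])

```text
time: 7.98
position: [0.5416, -0.205, 0.1306]
tool_rot: [2.302, 2.138, 0.0]
ft_force: [-0.3, 0.6, -2.3]
grip_width: 0.193
```

Request:
play_rows(series=[10,0,0,0.001,0,0,0,10,0,0,0.001,0,0,0])

```text
time: 8.15
position: [0.5415, -0.205, 0.1296]
tool_rot: [2.302, 2.138, 0.0]
ft_force: [-0.5, -0.2, -1.6]
grip_width: 0.194
```

Request:
play_rows(series=[10,0,0,0.001,0,0,0,10,0,0,0.001,0,0,0])

```text
time: 8.32
position: [0.5415, -0.205, 0.1285]
tool_rot: [-2.302, -2.138, -0.0]
ft_force: [0.1, -0.1, -1.9]
grip_width: 0.193
```

Request:
play_rows(series=[10,0,0,0.001,0,0,0,10,0,0,0.001,0,0,0])

```text
time: 8.48
position: [0.5414, -0.205, 0.1274]
tool_rot: [-2.302, -2.138, 0.0]
ft_force: [0.5, 0.1, -1.0]
grip_width: 0.195
```

Request:
play_rows(series=[10,0,0,0.001,0,0,0,10,0,0,0.001,0,0,0])

```text
time: 8.65
position: [0.5417, -0.2051, 0.1267]
tool_rot: [2.302, 2.138, 0.0]
ft_force: [-0.2, 0.1, -1.5]
grip_width: 0.196
```

Request:
play_rows(series=[10,0,0,0.001,0,0,0,10,0,0,0.001,0,0,0])

```text
time: 8.82
position: [0.5423, -0.2053, 0.1265]
tool_rot: [2.301, 2.137, 0.002]
ft_force: [-0.4, 0.6, 2.9]
grip_width: 0.193
```

Request:
play_rows(series=[10,0,0,0.001,0,0,0,10,0,0,0.001,0,0,0])

```text
time: 8.98
position: [0.5428, -0.2057, 0.1263]
tool_rot: [2.3, 2.136, 0.003]
ft_force: [-1.1, -0.5, 7.5]
grip_width: 0.196
```

Request:
play_rows(series=[10,0,0,0,0,0,-4,10,0,0,0,0,0,-8,10,0,0,0,0,0,-12,10,0,0,0,0,0,-16,10,0,0,0,0,0,-20,10,0,0,0,0,0,-24,10,0,0,0,0,0,-28,10,0,0,0,0,0,-30,10,0,0,0,0,0,-30])

```text
time: 9.73
position: [0.5429, -0.2058, 0.1264]
tool_rot: [1.666, 2.659, 0.002]
ft_force: [-0.2, 0.3, 7.5]
grip_width: 0.19
```

```bash
python3 -c "
from h import *
st();w=shot('wrist','w9',None,1.5);st();w=shot('wrist','w9');st()"
```

```text
pos [ 0.5429 -0.2058  0.1264] az 25.86 tilt [ 0.0035 -0.0008] F [-0.18  0.34  7.51] M [-0.09   0.118  0.016] g 0.19 t 9.73 q [-0.29  0.28  0.71  1.77 -0.2   1.15  0.93]
pos [ 0.5429 -0.2058  0.1264] az 25.79 tilt [ 0.0035 -0.0008] F [0.33 0.29 7.71] M [-0.122  0.154 -0.024] g 0.191 t 9.78 q [-0.29  0.28  0.71  1.77 -0.2   1.15  0.93]
pos [ 0.5428 -0.2058  0.1263] az 25.77 tilt [ 0.0034 -0.0008] F [-0.31 -0.55  7.92] M [-0.097  0.158  0.072] g 0.191 t 9.83 q [-0.29  0.28  0.71  1.77 -0.2   1.15  0.93]
```

View pics/w9.png

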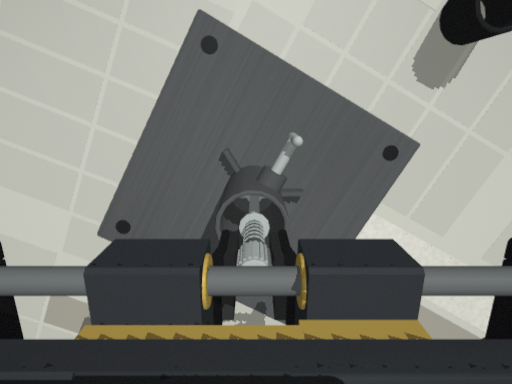

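Request:
play_rows(series=[10,0,0,0,0,0,-5,10,0,0,0,0,0,-10,10,0,0,0,0,0,-15,10,0,0,0,0,0,-20,10,0,0,0,0,0,-25,10,0,0,0,0,0,-30,10,0,0,0,0,0,-35,10,0,0,0,0,0,-40,10,0,0,0,0,0,-40])

```text
time: 10.58
position: [0.543, -0.2058, 0.1264]
tool_rot: [0.653, 3.069, -0.0]
ft_force: [-0.3, 0.8, 7.7]
grip_width: 0.19
```

```bash
python3 -c "
from h import *
st();w=shot('wrist','w10',(205,90,305,190),6);st()"
```

```text
pos [ 0.543  -0.2058  0.1264] az 65.98 tilt [ 0.0039 -0.0009] F [-0.34  0.83  7.74] M [-0.096  0.032  0.035] g 0.19 t 10.58 q [-0.2   0.27  0.61  1.77 -0.17  1.15  1.6 ]
pos [ 0.543  -0.2059  0.1264] az 65.81 tilt [ 0.0038 -0.0009] F [ 0.07 -0.5   6.31] M [-0.052  0.029  0.018] g 0.19 t 10.63 q [-0.2   0.27  0.61  1.77 -0.17  1.15  1.6 ]
```

View pics/w10.png

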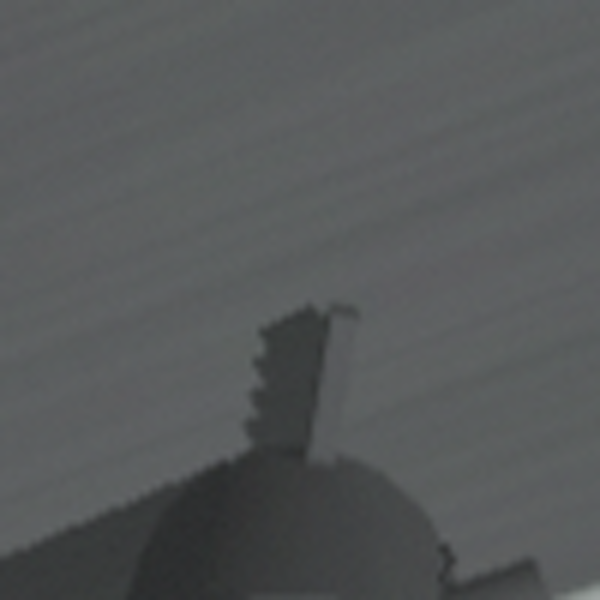

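```bash
python3 -c "
from h import *
im=load('w10')['frame'][170:260,200:310,::-1];cv2.imwrite('pics/w10b.png',cv2.resize(cv2.convertScaleAbs(im,alpha=2),None,fx=6,fy=6,interpolation=cv2.INTER_CUBIC))
im=load('w9')['frame'][160:260,200:310,::-1];cv2.imwrite('pics/w9b.png',cv2.resize(cv2.convertScaleAbs(im,alpha=2),None,fx=6,fy=6,interpolation=cv2.INTER_CUBIC))
"
```

```text
(no output)
```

View pics/w10b.png

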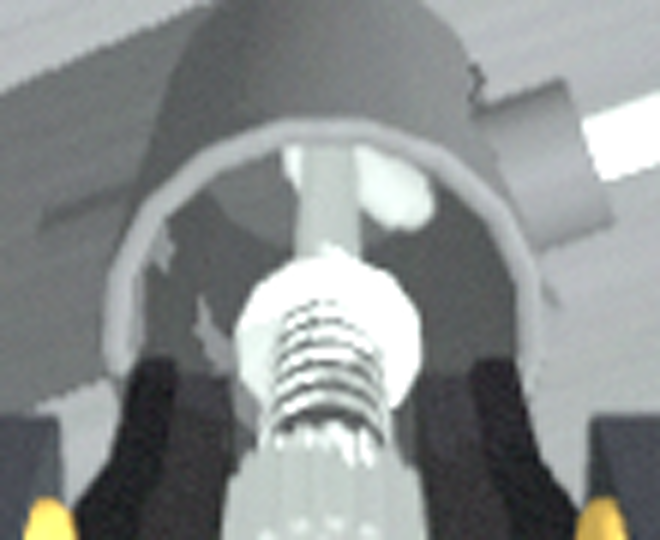

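View pics/w9b.png

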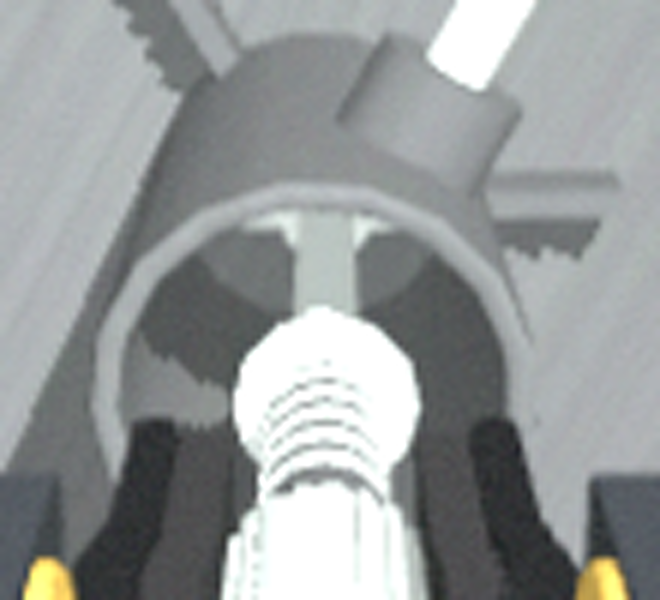

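Request:
play_rows(series=[10,0,0,-0.001,0,0,0,10,0,0,-0.002,0,0,0,10,0,0,-0.0028,0,0,0,10,0,0,-0.0028,0,0,0])

```text
time: 10.97
position: [0.541, -0.2049, 0.1267]
tool_rot: [-0.659, -3.07, 0.0]
ft_force: [0.7, -1.0, -1.1]
grip_width: 0.192
```

```bash
python3 -c "
from h import *
F=[]
for i in range(3):
  st();w=shot('wrist','w11',(200,165,310,265),6)
st()"
```

```text
pos [ 0.541  -0.2049  0.1267] az 65.78 tilt [-0.0012  0.0001] F [ 0.67 -1.03 -1.1 ] M [-0.15  -0.05   0.029] g 0.192 t 10.97 q [-0.21  0.26  0.61  1.77 -0.16  1.16  1.6 ]
pos [ 0.541  -0.205   0.1268] az 65.77 tilt [-0.0011  0.0001] F [ 0.52 -0.99 -2.16] M [-0.181 -0.034  0.054] g 0.195 t 11.02 q [-0.21  0.26  0.61  1.77 -0.16  1.16  1.6 ]
pos [ 0.541  -0.2049  0.1268] az 65.78 tilt [-0.0011  0.0001] F [ 0.63 -0.13 -1.93] M [-0.134 -0.032 -0.026] g 0.194 t 11.07 q [-0.21  0.26  0.61  1.77 -0.16  1.16  1.6 ]
pos [ 0.541  -0.205   0.1268] az 65.78 tilt [-0.001   0.0001] F [ 0.75 -0.06 -3.23] M [-0.165 -0.077  0.012] g 0.192 t 11.12 q [-0.21  0.26  0.61  1.77 -0.16  1.16  1.6 ]
```

View pics/w11.png

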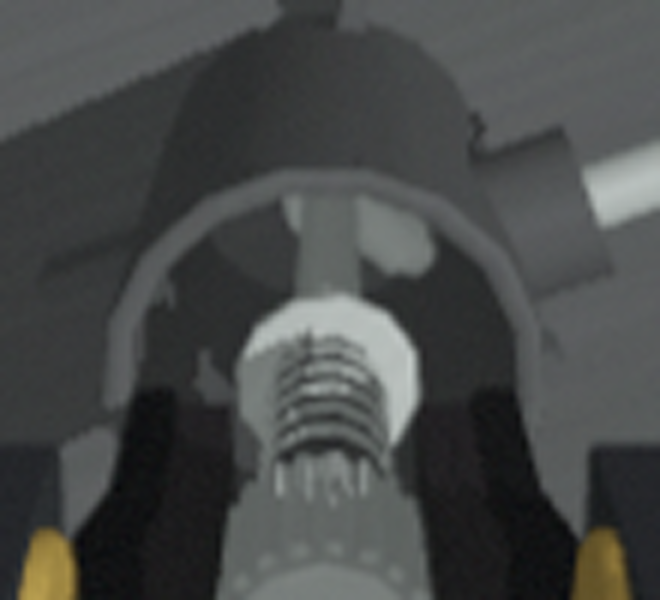

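Request:
play_rows(series=[10,0,0,-0.0005,0,0,0,10,0.0007,0.0007,-0.0005,0,0,0,10,0.0007,0.0007,-0.0005,0,0,0,10,0,0,-0.0005,0,0,0,10,-0.0007,-0.0007,-0.0005,0,0,0,10,-0.0007,-0.0007,-0.0005,0,0,0,10,0,0,-0.0005,0,0,0,10,0,0,-0.0005,0,0,0,10,0,0,-0.0005,0,0,0])

```text
time: 11.87
position: [0.5415, -0.2049, 0.1279]
tool_rot: [0.659, 3.072, 0.0]
ft_force: [0.1, -1.3, -3.7]
grip_width: 0.196
```

```bash
python3 -c "
from h import *
for i in range(6):
  st();w=shot('wrist','w12',(200,165,310,265),6)
shot('scene','s6',(120,100,270,240),5)"
```

```text
pos [ 0.5415 -0.2049  0.1279] az 65.78 tilt [0.0001 0.0001] F [ 0.06 -1.33 -3.71] M [-0.196 -0.035  0.028] g 0.196 t 11.87 q [-0.21  0.26  0.61  1.77 -0.16  1.16  1.6 ]
pos [ 0.5415 -0.205   0.1279] az 65.78 tilt [0.0001 0.0001] F [ 0.86 -0.68 -4.05] M [-0.087 -0.011 -0.009] g 0.195 t 11.92 q [-0.21  0.26  0.61  1.77 -0.16  1.16  1.6 ]
pos [ 0.5415 -0.205   0.1279] az 65.78 tilt [0.0001 0.0001] F [ 0.79 -0.45 -3.53] M [-0.128 -0.002 -0.049] g 0.196 t 11.97 q [-0.21  0.26  0.61  1.77 -0.16  1.16  1.6 ]
pos [ 0.5415 -0.205   0.1279] az 65.78 tilt [0.0001 0.0001] F [ 0.78 -0.45 -4.19] M [-0.098 -0.049  0.035] g 0.193 t 12.02 q [-0.21  0.26  0.61  1.77 -0.16  1.16  1.6 ]
pos [ 0.5415 -0.205   0.1279] az 65.78 tilt [0.0001 0.0001] F [-0.19 -0.12 -4.1 ] M [-0.08  -0.097  0.01 ] g 0.196 t 12.07 q [-0.21  0.26  0.61  1.77 -0.16  1.16  1.6 ]
pos [ 0.5415 -0.205   0.1279] az 65.78 tilt [0.0001 0.0001] F [ 1.3   0.85 -3.73] M [-0.146 -0.01   0.003] g 0.194 t 12.12 q [-0.21  0.26  0.61  1.77 -0.16  1.16  1.6 ]
```

View pics/w12.png

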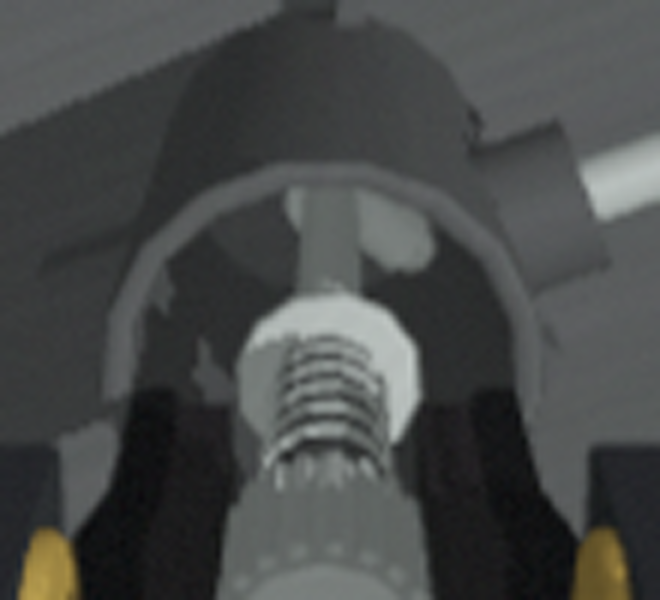

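View pics/s6.png

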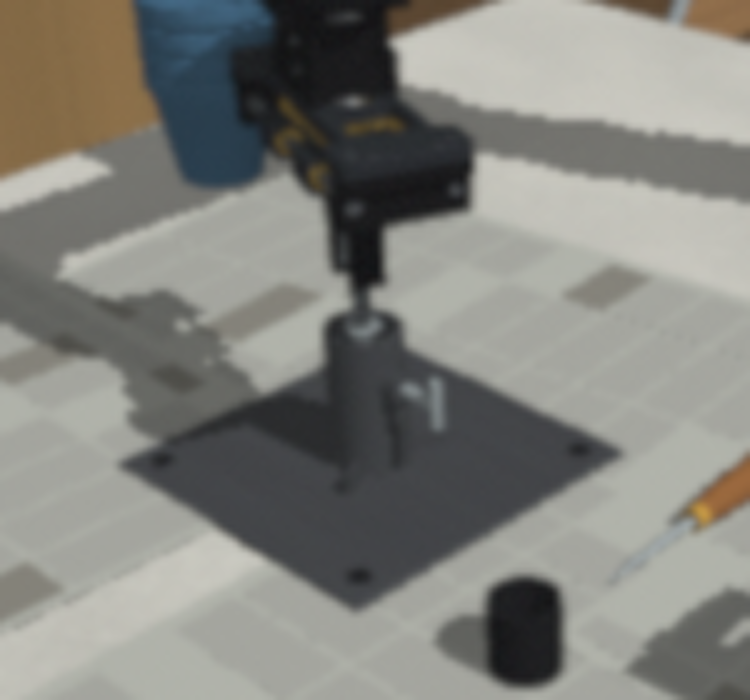

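Request:
play_rows(series=[10,0,0,0.0015,0,0,0,10,0,0,0.0028,0,0,0,10,0,0,0.0028,0,0,0])

```text
time: 12.47
position: [0.5428, -0.2055, 0.1265]
tool_rot: [0.658, 3.068, 0.0]
ft_force: [0.9, -0.2, 3.4]
grip_width: 0.188
```

```bash
python3 -c "
from h import *
st()"
```

```text
pos [ 0.5428 -0.2055  0.1265] az 65.78 tilt [ 0.0032 -0.0006] F [ 0.88 -0.23  3.38] M [-0.051 -0.027  0.017] g 0.188 t 12.47 q [-0.2   0.27  0.61  1.77 -0.17  1.15  1.6 ]
```

Request:
play_rows(series=[10,0,0,0.0005,0,0,5,10,0,0,0.0005,0,0,10,10,0,0,0.0005,0,0,15,10,0,0,0.0005,0,0,20,10,0,0,0.0005,0,0,25,10,0,0,0.0005,0,0,30,10,0,0,0.0005,0,0,35,10,0,0,0.0005,0,0,40,10,0,0,0.0005,0,0,45,10,0,0,0.0005,0,0,50])

```text
time: 13.3
position: [0.5428, -0.2055, 0.1264]
tool_rot: [1.899, 2.499, 0.003]
ft_force: [0.2, -0.3, 5.7]
grip_width: 0.194
```

Request:
play_rows(series=[10,0,0,0,0,0,4,10,0,0,0,0,0,8,10,0,0,0,0,0,12,10,0,0,0,0,0,16,10,0,0,0,0,0,20,10,0,0,0,0,0,20])

```text
time: 13.8
position: [0.5427, -0.2054, 0.1264]
tool_rot: [2.303, 2.133, 0.003]
ft_force: [-0.7, 0.1, 7.9]
grip_width: 0.193
```

```bash
python3 -c "
from h import *
st();w=shot('wrist','w13',(200,165,310,265),6);st();shot('wrist','w13b');st()"
```

```text
pos [ 0.5427 -0.2054  0.1264] az -4.38 tilt [ 0.0029 -0.0002] F [-0.67  0.13  7.87] M [-0.028  0.251 -0.024] g 0.193 t 13.8 q [-0.36  0.3   0.8   1.78 -0.23  1.16  0.43]
pos [ 0.5428 -0.2053  0.1264] az -4.25 tilt [ 0.0029 -0.0002] F [-0.52 -0.97  7.2 ] M [-0.015  0.345 -0.043] g 0.191 t 13.85 q [-0.36  0.3   0.8   1.78 -0.23  1.16  0.43]
pos [ 0.5428 -0.2054  0.1264] az -4.22 tilt [ 0.0029 -0.0002] F [-1.14 -0.41  7.25] M [-0.037  0.296  0.021] g 0.192 t 13.9 q [-0.36  0.3   0.8   1.78 -0.23  1.16  0.44]
```

View pics/w13.png

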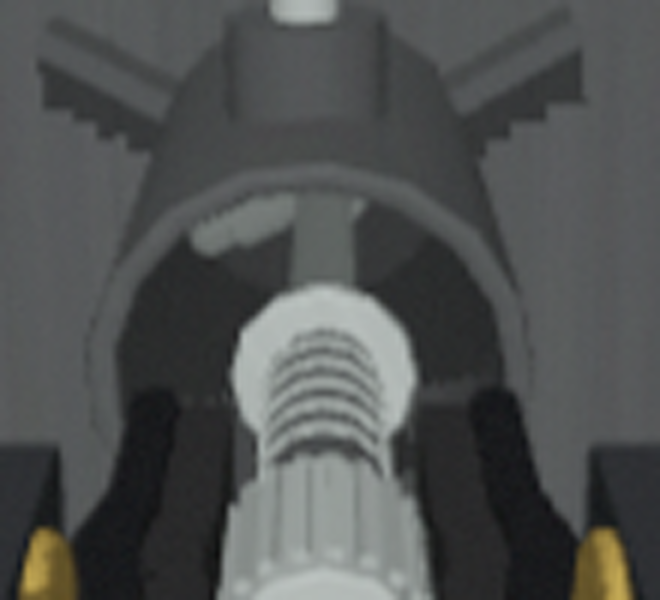

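Request:
play_rows(series=[10,0,0,0,0,0,2,10,0,0,0,0,0,4,10,0,0,0,0,0,6,10,0,0,0,0,0,6,10,0,0,0,0,0,6])

```text
time: 14.32
position: [0.5428, -0.2053, 0.1264]
tool_rot: [2.409, 2.014, 0.003]
ft_force: [-0.0, 0.5, 7.9]
grip_width: 0.191
```

```bash
python3 -c "
from h import *
for i in range(5): st();w=shot('wrist','w14',(200,165,310,265),6)
"
```

```text
pos [ 0.5428 -0.2053  0.1264] az -10.21 tilt [ 0.003  -0.0001] F [-0.03  0.55  7.9 ] M [-0.005  0.362  0.007] g 0.191 t 14.32 q [-0.37  0.3   0.81  1.78 -0.24  1.16  0.34]
pos [ 0.5428 -0.2053  0.1264] az -10.21 tilt [ 0.003  -0.0001] F [-0.78 -0.07  7.44] M [-0.021  0.328  0.03 ] g 0.193 t 14.37 q [-0.37  0.3   0.81  1.78 -0.24  1.16  0.34]
pos [ 0.5428 -0.2053  0.1264] az -10.21 tilt [ 0.003 -0.   ] F [-0.84  0.46  7.78] M [-0.053  0.318  0.058] g 0.197 t 14.42 q [-0.37  0.3   0.81  1.78 -0.24  1.16  0.34]
pos [ 0.5428 -0.2053  0.1264] az -10.2 tilt [ 0.003  -0.0001] F [-1.26 -0.12  8.01] M [0.068 0.302 0.012] g 0.194 t 14.47 q [-0.37  0.3   0.81  1.78 -0.24  1.16  0.34]
pos [ 0.5428 -0.2053  0.1264] az -10.21 tilt [ 0.003 -0.   ] F [-0.83  0.06  6.54] M [-0.036  0.294  0.041] g 0.195 t 14.52 q [-0.37  0.3   0.81  1.78 -0.24  1.16  0.34]
```

View pics/w14.png

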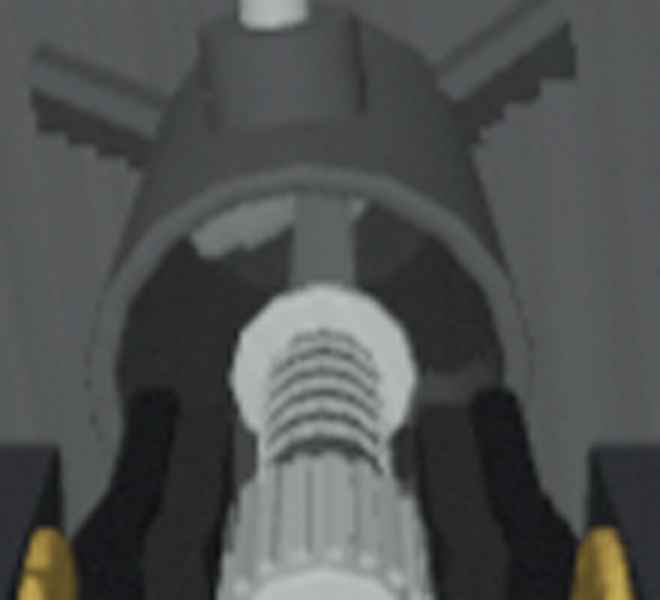

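The head now turns together with the knob, so the lock is at its tight stop. I'll draw the gauge out slowly.

Request:
play_rows(series=[10,0,0,-0.0015,0,0,0,10,0,0,-0.003,0,0,0,10,0,0,-0.005,0,0,0,10,0,0,-0.008,0,0,0,10,0,0,-0.011,0,0,0,10,0,0,-0.011,0,0,0])

```text
time: 15.07
position: [0.5418, -0.2051, 0.1362]
tool_rot: [2.41, 2.015, 0.001]
ft_force: [0.2, -0.4, -0.8]
grip_width: 0.19
```

```bash
python3 -c "
from h import *
for i in range(2): st();w=shot('wrist','w15',(200,140,310,240),6)
"
```

```text
pos [ 0.5418 -0.2051  0.1362] az -10.22 tilt [ 0.0006 -0.    ] F [ 0.25 -0.4  -0.82] M [-0.034  0.16   0.01 ] g 0.19 t 15.07 q [-0.38  0.29  0.82  1.77 -0.23  1.18  0.33]
pos [ 0.5418 -0.2052  0.1363] az -10.22 tilt [ 0.0009 -0.    ] F [-0.07  0.49  0.13] M [-0.04   0.184 -0.026] g 0.196 t 15.12 q [-0.38  0.29  0.82  1.77 -0.23  1.18  0.33]
```

View pics/w15.png

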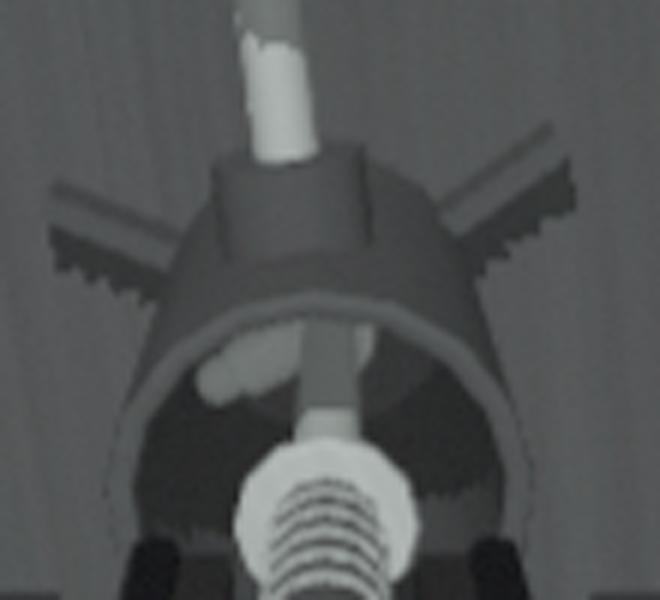

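Request:
play_rows(series=[10,0,0,-0.008,0,0,0,10,0,0,-0.016,0,0,0,10,0,0,-0.024,0,0,0,10,0,0,-0.032,0,0,0,10,0,0,-0.04,0,0,0,10,0,0,-0.048,0,0,0,10,0,0,-0.056,0,0,0,10,0,0,-0.056,0,0,0])

```text
time: 15.83
position: [0.5427, -0.2057, 0.1943]
tool_rot: [2.408, 2.013, 0.004]
ft_force: [-0.4, 1.2, 1.6]
grip_width: 0.191
```

```bash
python3 -c "
from h import *
for i in range(2): st();w=shot('wrist','w16',(200,100,310,200),6)
"
```

```text
pos [ 0.5427 -0.2057  0.1943] az -10.22 tilt [ 0.0037 -0.0005] F [-0.37  1.2   1.56] M [-0.057  0.384 -0.003] g 0.191 t 15.83 q [-0.4   0.24  0.84  1.7  -0.18  1.28  0.29]
pos [ 0.5426 -0.2057  0.1938] az -10.22 tilt [ 0.0035 -0.0005] F [-1.45  0.88  1.29] M [-0.042  0.293  0.031] g 0.194 t 15.88 q [-0.4   0.24  0.84  1.7  -0.18  1.28  0.29]
```

View pics/w16.png

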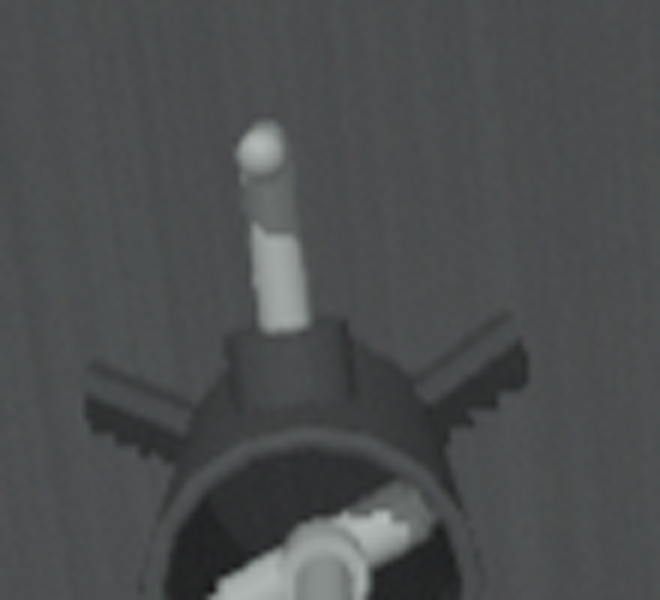

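Request:
play_rows(series=[10,0,0,-0.005,0,0,0,10,0,0,-0.01,0,0,0,10,0,0,-0.018,0,0,0,10,0,0,-0.03,0,0,0,10,0,0,-0.045,0,0,0,10,0,0,-0.065,0,0,0,10,0,0,-0.085,0,0,0,10,0,0,-0.09,0,0,0,10,0,0,-0.09,0,0,0])

```text
time: 16.68
position: [0.5427, -0.2058, 0.2843]
tool_rot: [2.408, 2.012, 0.005]
ft_force: [-1.0, -0.2, -3.3]
grip_width: 0.196
```

```bash
python3 -c "
from h import *
for i in range(2): st();w=shot('wrist','w17',None,1.5)
shot('scene','s7',(120,80,270,220),5);shot('top','t7',(270,140,430,260),5);st()
"
```

```text
pos [ 0.5427 -0.2058  0.2843] az -10.23 tilt [ 0.0047 -0.0009] F [-0.99 -0.23 -3.25] M [-0.16   0.063 -0.033] g 0.196 t 16.68 q [-0.42  0.18  0.85  1.56 -0.14  1.45  0.26]
pos [ 0.5419 -0.2053  0.2825] az -10.23 tilt [ 0.002  -0.0002] F [-0.91 -0.14 -3.49] M [-0.105  0.058 -0.01 ] g 0.193 t 16.73 q [-0.42  0.18  0.85  1.57 -0.14  1.45  0.26]
pos [ 0.5409 -0.2047  0.2804] az -10.22 tilt [-0.0019  0.0005] F [-0.21  0.55 -2.59] M [-0.144  0.078  0.012] g 0.197 t 16.88 q [-0.42  0.18  0.85  1.57 -0.14  1.45  0.26]
```

View pics/w17.png

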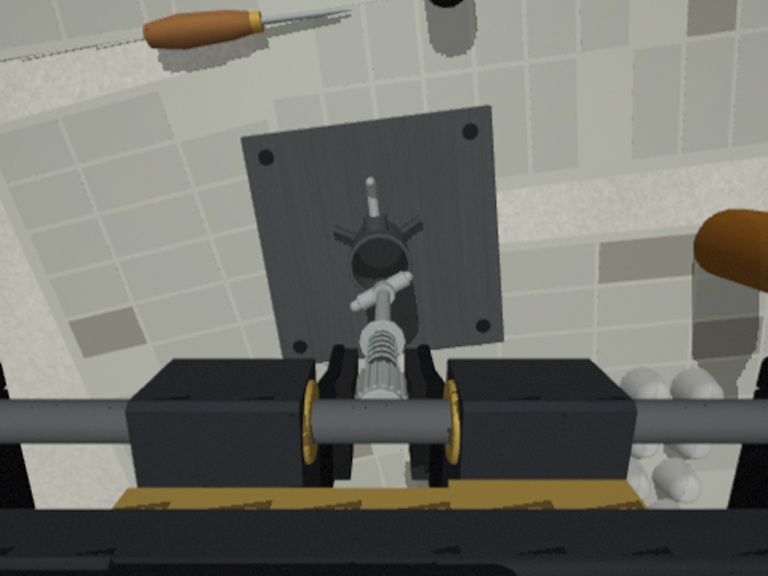

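View pics/s7.png

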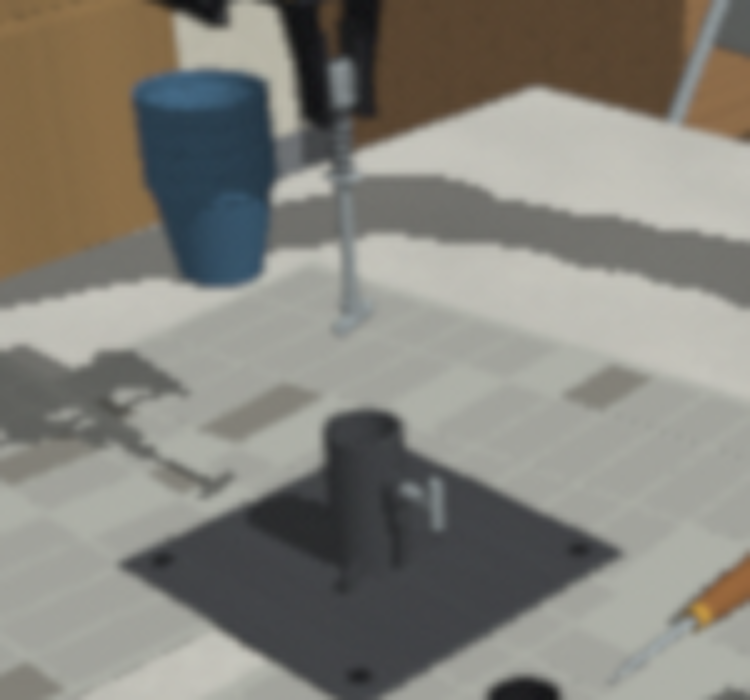

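View pics/t7.png

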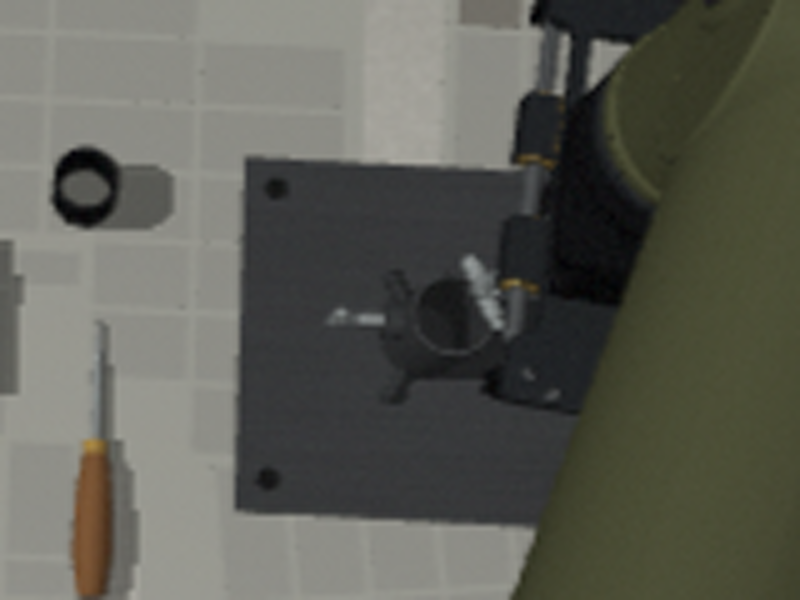

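```bash
python3 -c "
from h import *
im=load('w17')['frame'][170:220,225:285,::-1];cv2.imwrite('pics/w17b.png',cv2.resize(im,None,fx=12,fy=12,interpolation=cv2.INTER_CUBIC))
mv([.463,.1777,.29],-27)
"
```

```text
from [ 0.5409 -0.2047  0.2804] az -10.2 shift mm [ 362.5 -144.5   -9.3] rot [-1.100e-01  1.000e-02  1.678e+01] q7 0.26 F [-0.21  0.55 -2.59] t 16.8833
```

View pics/w17b.png

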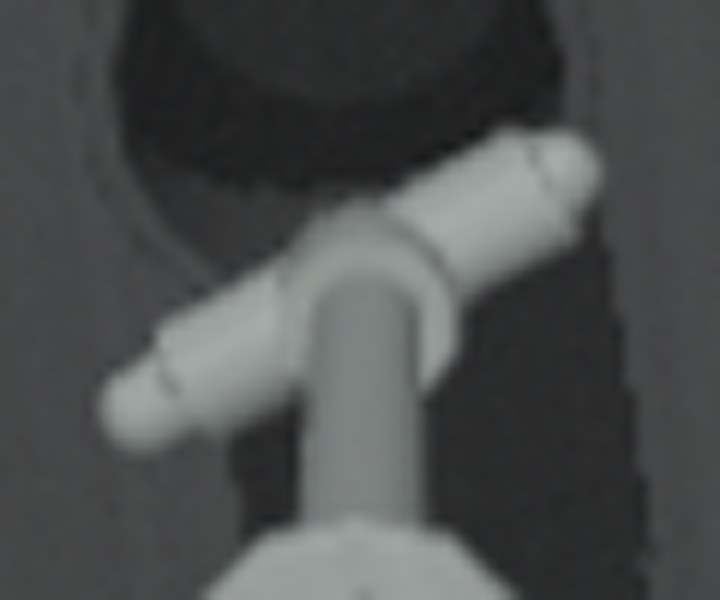

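```bash
python3 -c "
from h import *
w=load('w17');C=lambda x,y:(225+x/12-.46,170+y/12-.46)
f=lambda p,q:np.linalg.norm(onz(w,*C(*p),.1655)-onz(w,*C(*q),.1655))
print(f((105,412),(602,165)), f((187,385),(550,180)))
a=onz(w,*C(105,412),.1655);b=onz(w,*C(602,165),.1655);print(a,b,np.degrees(np.arctan2(*(b-a)[1::-1])))
"
```

```text
0.04254674976032008 0.031975278176923576
[ 0.52246878 -0.21214225  0.1655    ] [ 0.56314642 -0.19967008  0.1655    ] 17.046067893711854
```

Request:
play_rows(series=[10,0.036,-0.015,-0.01,0,0,2,10,0.072,-0.029,-0.01,0,0,4,10,0.108,-0.043,-0.01,0,0,6,10,0.144,-0.057,-0.01,0,0,8,10,0.18,-0.072,-0.01,0,0,10,10,0.216,-0.086,-0.01,0,0,12,10,0.252,-0.1,-0.01,0,0,14,10,0.288,-0.115,-0.01,0,0,15,10,0.324,-0.13,-0.01,0,0,15,10,0.345,-0.138,-0.01,0,0,15])

```text
time: 17.72
position: [0.4644, 0.164, 0.2903]
tool_rot: [-2.646, -1.689, 0.002]
ft_force: [0.4, 0.4, -0.1]
grip_width: 0.193
```

```bash
python3 -c "
from h import *
mv([.463,.1777,.17],-25.2)
"
```

```text
from [0.4644 0.164  0.2903] az -24.9 shift mm [ 11.8  -6.7 120.3] rot [-0.15  0.    0.3 ] q7 -0.85 F [ 0.4   0.43 -0.05] t 17.7167
```

Request:
play_rows(series=[10,0.006,-0.003,0.02,0,0,0,10,0.012,-0.0067,0.05,0,0,0,10,0.012,-0.0067,0.08,0,0,0,10,0.012,-0.0067,0.105,0,0,0,10,0.012,-0.0067,0.12,0,0,0,10,0.012,-0.0067,0.128,0,0,0,10,0.012,-0.0067,0.13,0,0,0,10,0.012,-0.0067,0.13,0,0,0,10,0.012,-0.0067,0.13,0,0,0])

```text
time: 18.47
position: [0.4666, 0.1729, 0.1625]
tool_rot: [2.653, 1.683, 0.002]
ft_force: [1.1, -0.2, -1.0]
grip_width: 0.194
```

```bash
python3 -c "
from h import *
st();shot('wrist','w18',None,1.5);shot('scene','s8',(230,130,400,280),4);mv([.463,.1777,.158],-25.2)
"
```

```text
pos [0.4666 0.1729 0.1625] az -25.23 tilt [0.0014 0.0008] F [ 1.1  -0.18 -0.97] M [-0.118  0.069 -0.021] g 0.194 t 18.47 q [-0.87  0.03  0.47  1.92 -0.01  1.2  -0.83]
from [0.4668 0.1731 0.1629] az -25.2 shift mm [ 2.5 -5.5  4.9] rot [ 0.07 -0.12 -0.03] q7 -0.83 F [-0.04  0.88 -1.72] t 18.5667
```

View pics/w18.png

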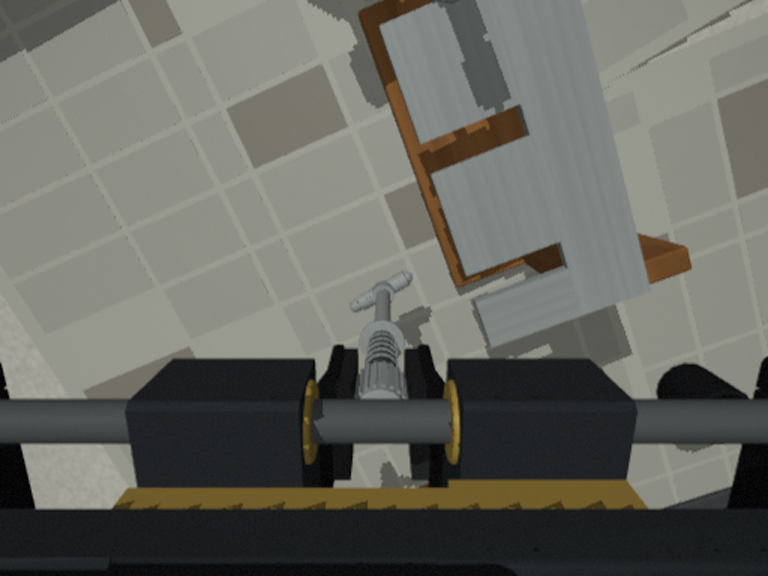

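View pics/s8.png

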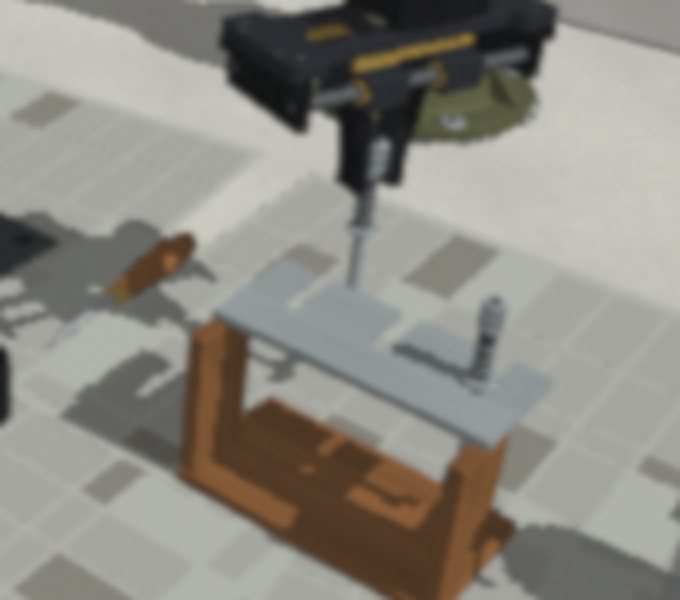

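```bash
python3 -c "
from h import *
np.set_printoptions(precision=4,suppress=True)
w=load('w18');W=lambda x,y:(x/1.5-.2,y/1.5-.2)
for p in [(466,276),(562,243),(472,300),(567,266)]: print(onz(w,*W(*p),.118))
A=onz(w,*W(469,288),.118);B=onz(w,*W(564.5,254.5),.118);print('mouth',A,'end',B,np.linalg.norm(B-A),np.degrees(np.arctan2(*(B-A)[1::-1])))
u=(B-A)/np.linalg.norm(B-A); print('slot0',A+u*.029)
print('collar',onz(w,*W(381,341),.1315),'head',onz(w,*W(382,291),.0465), [onz(w,*W(*p),.0465) for p in [(351,305),(412,277)]])
st()
"
```

```text
[0.5128 0.1802 0.118 ]
[0.5567 0.176  0.118 ]
[0.511  0.1687 0.118 ]
[0.5553 0.1653 0.118 ]
mouth [0.5119 0.1745 0.118 ] end [0.556  0.1707 0.118 ] 0.044255848608424464 -4.917988965509965
slot0 [0.5408 0.172  0.118 ]
collar [0.4673 0.173  0.1315] head [0.4678 0.1724 0.0465] [array([0.4469, 0.1724, 0.0465]), array([0.4879, 0.1726, 0.0465])]
pos [0.4668 0.1731 0.1629] az -25.23 tilt [0.0021 0.0013] F [-0.04  0.88 -1.72] M [-0.093  0.05   0.007] g 0.195 t 18.57 q [-0.87  0.03  0.47  1.92 -0.01  1.2  -0.83]
```

Request:
play_rows(series=[10,0.0045,-0.002,0.003,0,0,0,10,0.0045,-0.002,0.005,0,0,0,10,0.0045,-0.002,0.005,0,0,0,10,0.009,0.01,0.005,0,0,0,10,0.0135,0.022,0.005,0,0,0,10,0.0135,0.022,0.005,0,0,0])

```text
time: 19.07
position: [0.4937, 0.175, 0.1569]
tool_rot: [2.652, 1.68, 0.003]
ft_force: [0.3, -0.3, -1.8]
grip_width: 0.195
```

```bash
python3 -c "
from h import *
st();shot('wrist','w19',None,1.5);st()
"
```

```text
pos [0.4937 0.175  0.1569] az -25.29 tilt [ 0.0025 -0.0004] F [ 0.33 -0.32 -1.82] M [-0.118  0.08  -0.016] g 0.195 t 19.07 q [-0.85  0.09  0.49  1.87 -0.05  1.19 -0.79]
pos [0.4923 0.1751 0.1566] az -25.29 tilt [ 0.0004 -0.0007] F [-1.15 -0.62 -2.06] M [-0.09   0.06   0.029] g 0.191 t 19.12 q [-0.85  0.09  0.49  1.87 -0.05  1.19 -0.79]
```

View pics/w19.png

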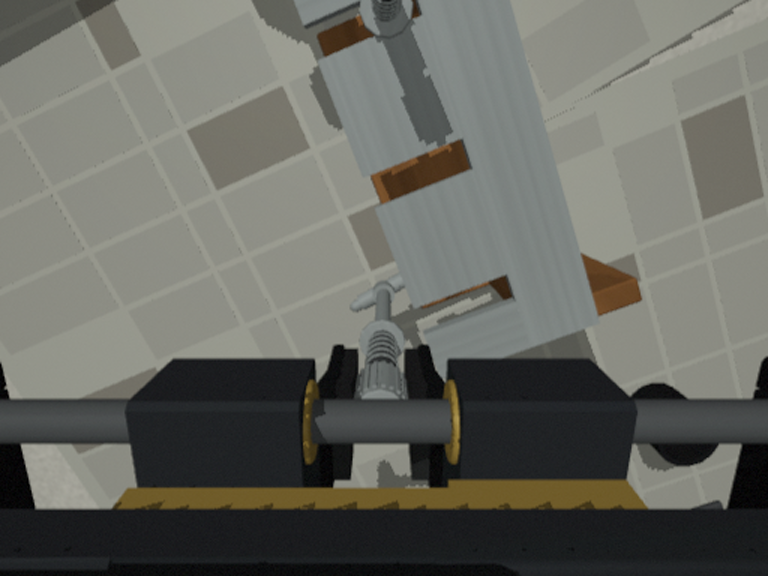

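```bash
python3 -c "
from h import *
np.set_printoptions(precision=4,suppress=True)
w=load('w19');W=lambda x,y:(x/1.5-.2,y/1.5-.2)
A=(onz(w,*W(415,307),.118)+onz(w,*W(420,331),.118))/2;B=onz(w,*W(511.5,287),.118);print('mouth',A,'end',B,np.linalg.norm(B-A))
u=(B-A)/np.linalg.norm(B-A); S=A+u*.029
c=onz(w,*W(381,341),.1255);n=np.array([-u[1],u[0],0])
print('slot0',S,'collar',c,'lateral',(c-A)@n,'to go',S-c)
s=get_state();R=Ro.from_rotvec(s['tool_rot']).as_matrix();print(R.T@(S-c),'lateral fix',R.T@(-n*((c-A)@n)))
"
```

```text
mouth [0.5123 0.1748 0.118 ] end [0.5557 0.1708 0.118 ] 0.04355841877100553
slot0 [0.5412 0.1721 0.118 ] collar [0.4943 0.175  0.1255] lateral -0.0015439602126148086 to go [ 0.0469 -0.0029 -0.0075]
[0.0175 0.0436 0.0075] lateral fix [ 0.0015 -0.0005 -0.    ]
```

Request:
play_rows(series=[10,0.0015,-0.0005,0,0,0,0,10,0.0045,0.0075,0,0,0,0,10,0.0075,0.0155,0,0,0,0,10,0.0105,0.0235,0,0,0,0,10,0.0135,0.0315,0,0,0,0,10,0.0155,0.0375,0,0,0,0,10,0.0175,0.0435,0,0,0,0,10,0.0175,0.0435,0,0,0,0])

```text
time: 19.78
position: [0.5399, 0.1722, 0.1565]
tool_rot: [2.653, 1.681, 0.001]
ft_force: [-0.4, -0.7, -1.8]
grip_width: 0.195
```

```bash
python3 -c "
from h import *
st();shot('wrist','w20',None,1.5);shot('scene','s9',(230,130,400,280),4);st()
"
```

```text
pos [0.5399 0.1722 0.1565] az -25.29 tilt [ 0.0009 -0.0007] F [-0.42 -0.69 -1.78] M [-0.11   0.071 -0.008] g 0.195 t 19.78 q [-0.81  0.2   0.51  1.77 -0.1   1.2  -0.71]
pos [0.5385 0.1726 0.1563] az -25.25 tilt [-0.0006 -0.0004] F [-0.46 -0.19 -1.65] M [-0.088  0.101 -0.017] g 0.191 t 19.88 q [-0.81  0.2   0.51  1.77 -0.1   1.2  -0.71]
```

View pics/w20.png

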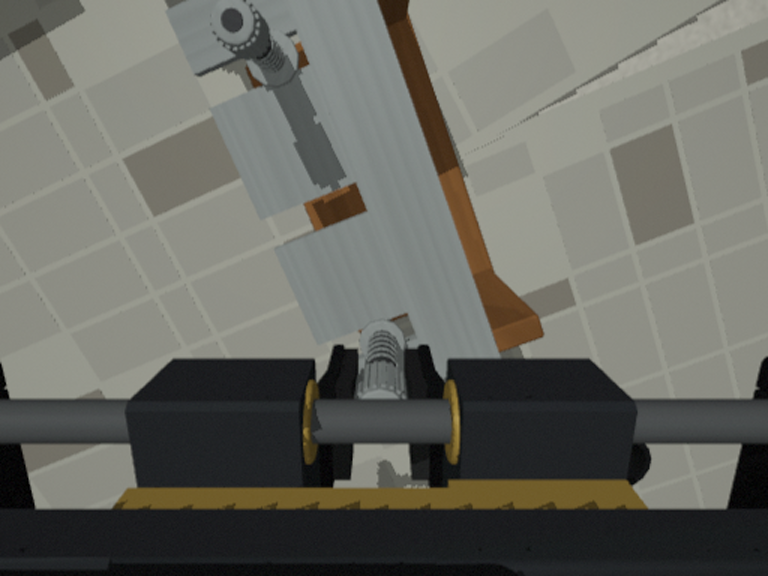

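View pics/s9.png

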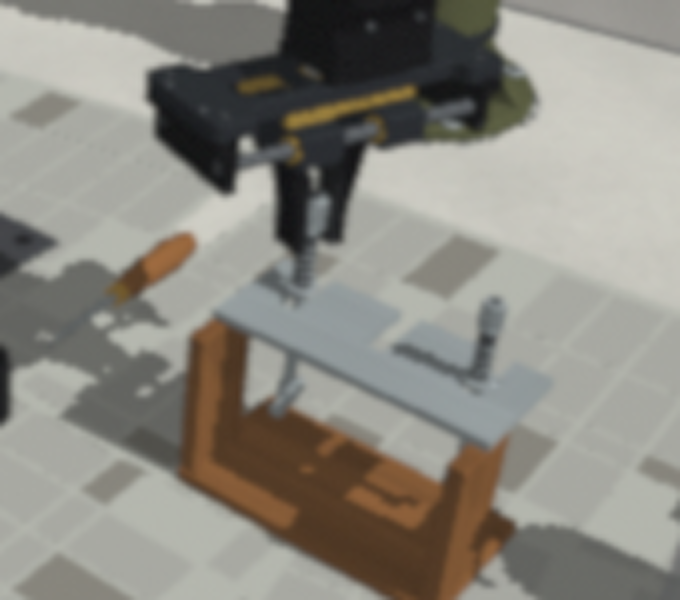

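Request:
play_rows(series=[10,0,0.001,0.002,0,0,0,10,0,0.001,0.004,0,0,0,10,0,0.001,0.004,0,0,0])

```text
time: 20.13
position: [0.5387, 0.1724, 0.152]
tool_rot: [-2.652, -1.683, 0.001]
ft_force: [0.2, 0.2, -1.8]
grip_width: 0.193
```

Request:
play_rows(series=[10,0,0,0.001,0,0,0,10,0,0,0.001,0,0,0])

```text
time: 20.3
position: [0.5391, 0.1725, 0.1514]
tool_rot: [-2.652, -1.683, 0.0]
ft_force: [1.4, -0.2, -1.8]
grip_width: 0.194
```

Request:
play_rows(series=[10,0,0,0.001,0,0,0,10,0,0,0.001,0,0,0])

```text
time: 20.47
position: [0.5393, 0.1725, 0.1506]
tool_rot: [-2.653, -1.683, -0.0]
ft_force: [-0.4, 0.3, -0.4]
grip_width: 0.193
```

Contact is starting (the weight is coming off). I'll lower half a millimetre more and then open partly.

Request:
play_rows(series=[10,0,0,0.0005,0,0,0,10,0,0,0.0005,0,0,0,40,0,0,0.0005,0,0,0,70,0,0,0.0005,0,0,0,70,0,0,0.0005,0,0,0,70,0,0,0.0005,0,0,0,70,0,0,0.0005,0,0,0,70,0,0,0.0005,0,0,0])

```text
time: 21.13
position: [0.5394, 0.1724, 0.1501]
tool_rot: [2.653, 1.683, 0.0]
ft_force: [0.8, -0.3, 0.4]
grip_width: 0.561
```

```bash
python3 -c "
from h import *
st();shot('wrist','w21',None,1.5);shot('scene','s10',(230,130,400,280),4);st()
"
```

```text
pos [0.5394 0.1724 0.1501] az -25.23 tilt [ 0.0001 -0.    ] F [ 0.78 -0.32  0.43] M [-0.158  0.093 -0.029] g 0.561 t 21.13 q [-0.8   0.2   0.51  1.77 -0.1   1.19 -0.71]
pos [0.5394 0.1724 0.1501] az -25.22 tilt [0.0001 0.0001] F [-0.26 -0.    0.26] M [-0.105  0.089 -0.041] g 0.642 t 21.23 q [-0.8   0.2   0.51  1.77 -0.11  1.19 -0.71]
```

View pics/w21.png

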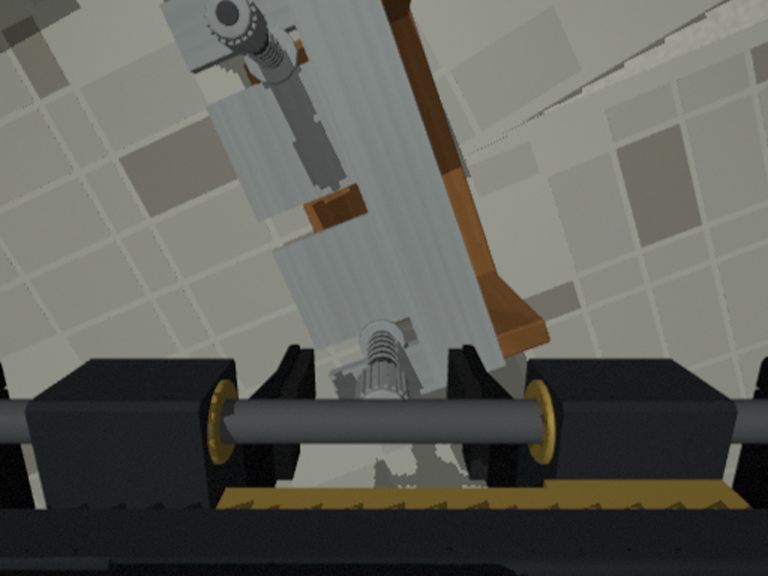

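View pics/s10.png

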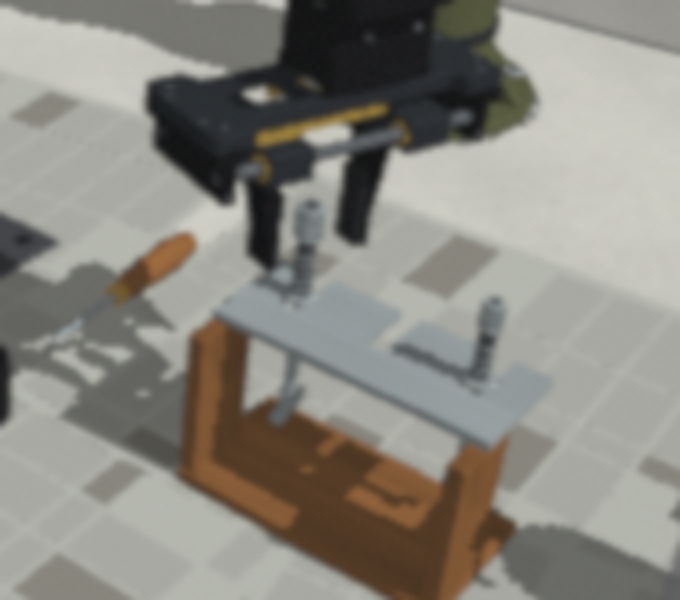

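The gauge hangs free and upright, with its knob at (310,220) in the scene crop and its collar on the shelf. I'll retreat straight up.

Request:
play_rows(series=[70,0,0,-0.01,0,0,0,70,0,0,-0.03,0,0,0,70,0,0,-0.06,0,0,0,70,0,0,-0.09,0,0,0,70,0,0,-0.12,0,0,0,70,0,0,-0.13,0,0,0,70,0,-0.03,-0.13,0,0,0,70,0,-0.06,-0.13,0,0,0,70,0,-0.06,-0.13,0,0,0])

```text
time: 21.98
position: [0.4809, 0.2017, 0.2807]
tool_rot: [-2.644, -1.689, 0.001]
ft_force: [-0.9, 0.6, -0.6]
grip_width: 0.698
```

```bash
python3 -c "
from h import *
st();shot('wrist','w22',None,1.5);shot('scene','s11',(120,130,400,300),2.8);st();shot('top','t11',(150,150,410,260),3)
"
```

```text
pos [0.4809 0.2017 0.2807] az -24.86 tilt [-0.0026  0.0031] F [-0.93  0.65 -0.58] M [0.008 0.065 0.012] g 0.698 t 21.98 q [-0.9   0.01  0.46  1.69 -0.01  1.44 -0.87]
pos [0.4844 0.1987 0.2805] az -25.09 tilt [0.0005 0.0008] F [ 0.35  0.32 -0.7 ] M [-0.146  0.11  -0.017] g 0.702 t 22.08 q [-0.89  0.02  0.46  1.69 -0.01  1.44 -0.87]
```

View pics/w22.png

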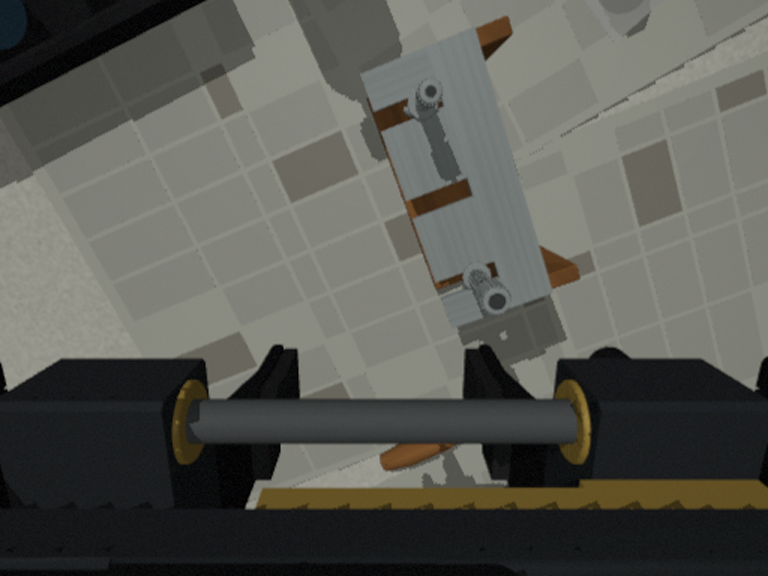

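View pics/s11.png

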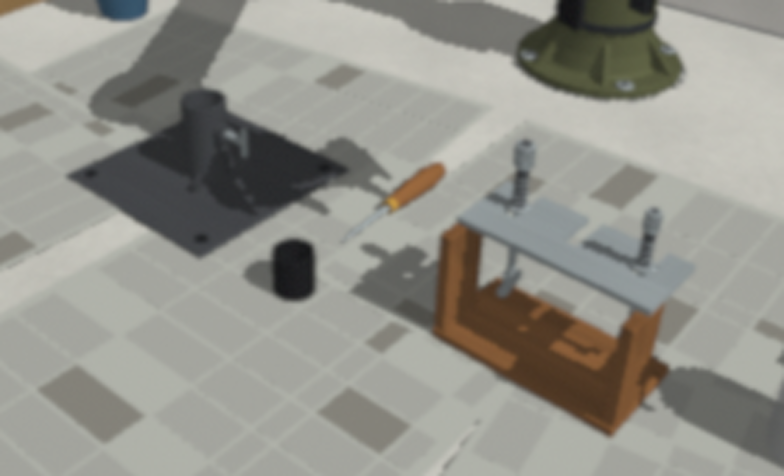

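View pics/t11.png

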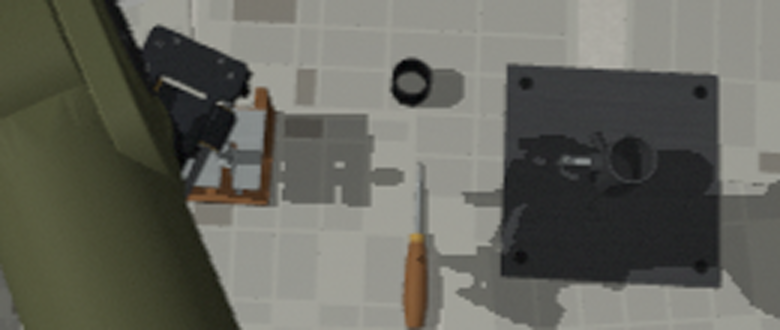

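```bash
python3 -c "
from h import *
w=load('w22');W=lambda x,y:(x/1.5-.2,y/1.5-.2)
print(onz(w,*W(496.5,300),.181),onz(w,*W(430,91),.157))
t=load('t11');T=lambda x,y:(x/3+150-.33,y/3+150-.33)
print(np.mean([onz(t,*T(*p),.006) for p in [(526,84),(700,93),(701,267),(520,257)]],0))
st();print(close_job())"
```

```text
[0.54086161 0.17300911 0.181     ] [0.55334484 0.29319206 0.157     ]
[ 0.539785   -0.20466669  0.006     ]
pos [0.4852 0.1978 0.2804] az -25.2 tilt [0.0008 0.0002] F [ 0.6  -1.34 -0.65] M [-0.081  0.076 -0.025] g 0.699 t 22.13 q [-0.89  0.02  0.46  1.69 -0.01  1.44 -0.87]
the job is handed in; nothing more can be done
None
```

The bore measures about 42 mm. The larger gauge is back in slot0, hanging by its collar and locked at that size, and the job is handed in at about 22 s.

**What I did**
- I lifted the larger gauge out of slot0 and lowered it upright into the tube until its head stood on the floor.
- I slackened the knob by 70° while bearing down about 9 N. Then I eased the load off and rocked the gauge about 1 mm each way.
- Pressing lightly on the floor again (5–10 N), I turned the knob back 70° and 6° further. The head began to turn with the knob, so the lock is at its tight stop.
- I drew the gauge out, hung it in slot0, released it and backed the arm away.

**Last checks**
- **Span:** after the draw-out the camera gave 42.5 mm. The same view gave 32.0 mm for the 32 mm head tube, so the span agrees with the 42 mm bore within measuring error. I did not measure it again after hanging.
- **Gauge:** the knob is at (0.541, 0.173), within about 1.5 mm of where it started, and the gauge hangs upright.
- **Stand:** its centre is within about 1 mm of where it was.
- **Other things:** the smaller gauge measured the same position as before. The sleeve and awl look undisturbed in the last pictures. The sprayer is not in those close-ups, so I did not check it.

**One reading that disagreed:** during the draw-out the vertical force read between about −1 and +1.6 N, where I expected about −2 N from the gauge's weight. It was back to about −3 N once the gauge was clear of the tube, and nothing looked wrong in the pictures.

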